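# Put the balance check weights back into their cases

## Robot

A 6-joint arm with a two-finger parallel gripper is mounted at the origin on a cart in front of the work surface, level with it; the furniture and walls round the work are solid. World frame = base frame: x ahead of the robot, y to its left, z up, the work surface at z = 0. Lengths are in m, angles in degrees, forces in N, time in s.
With the tool pointing down it reaches from about 0.425 to 0.925 m from the base axis. Payload 12.5 kg.
Tool frame: the origin (TCP) lies midway between the tips of the shut fingers; the grasp point (between the pads) lies bot.grip_depth behind it (bot.grip_depth is the distance from the TCP to the grasp point, in m); x points along the fingers, y is the direction in which the jaws open and shut, and the axes are right-handed (so a half turn about x gives the same grasp; the last joint's range is limited). The gripper opens to 85 mm and grips with 20 to 120 N. Pads are 22 mm wide; open, the fingers measure 114 mm over their backs; the gripper's body (76 mm by 85 mm) begins 54 mm behind the grasp point. The pads swing forward as they close: fully open they stand 13 mm farther back than shut.
Start: joints at [68.721, 28.126, 89.318, -0, 62.55, -6.05], TCP at [0.164, 0.603, 0.231] pointing down, gripper open.
Joint ranges: [-177.58, 177.58], [-47.91, 125.51], [2.72, 160], [-65.01, 245.01], [3.68, 167.84], [-153.87, 153.87]. Speed limits (degrees/s): [127.2, 127.2, 159.86, 180, 180, 180].

## Interface

Orientations are given as a 3x3 rotation matrix whose columns are the frame's x, y, z axes.
In Python, from rig import bot gives the robot as it stands.
- The arm moves only by the tool arm_command, never from a script. Its argument "motion" is a list of rows, each an object with "gripper": the finger opening in m, from 0 to 0.0854; "slide": the shift along the tool's x, y, z in m, a list of three; "rotation": the turn, a rotation vector about the tool's x, y, z in degrees, a list of three. A call has 1 to 12 rows; each row shifts and turns the commanded pose from where the row before left it, along the tool's axes as they then stand; what a row does not reach is not made up. A row lasts 1/10 s, in which the tool goes at most 50 mm and 8.59 degrees, less where a joint would pass 70% of its speed; a pose out of reach is approached as far as the arm can. A call with a gripper value outside its range is refused whole. The fingers move at their own pace and stop on an object; the grip force is fixed at half the most. Time passes only in rows, so rows that do not move let the fingers close. It gives the time, the measured TCP pose, the force and the opening at its end, in the units of the state.
- bot.observe(): the state, without advancing time (a new reading comes with each control period).
- bot.read_camera(name): name is "scene" or "top" or "wrist"; returns (picture, depth): 384x512x3 uint8, blue, green, red; 384x512 float32, m along the optical axis (not along the pixel's ray), 0 where there is no reading.
- bot.calibration(name): a dict with "K" (3x3 intrinsics, pixels), "pose" (4x4, takes a point from camera to world coordinates); the wrist camera has in their place "T_tool_cam" (4x4, takes a point from camera to tool coordinates, whose origin is the TCP and whose axes are the tool frame's). Camera axes: x right, y up, looking along -z (the intrinsics and any distortion apply to the point x, -y, -z); pixel columns grow to the right and rows downward; lengths in m; the calibration is good to about 2 mm. A picture is of the moment at which its call begins: read the wrist's pose just before it. calibration takes no time and is no camera call.
- bot.hand_in(): hands the job in, once; it reports no verdict.
The state is a dict: "time": time; "joint_pos": joint angles; "qd": joint speeds; "joint_torque": joint torques, N m; "ee_pos": TCP position; "eef_rot": TCP orientation; "force": force on the tool from outside, world axes, zero at the start; "torque": the same for the moment, N m; "grip_width": opening from 0.0 (shut) to 1.0 (fully open).
Only numpy, scipy, OpenCV 4.12 (cv2) and the standard library are available. Lean on these libraries where they do the work, as an engineer would, in place of code of your own. Each camera call takes 0.05 s, during which the arm holds its last target.

## Task

The check of the balance is finished: take down the two piles of weights on its pan, and put every weight back into its own wooden case, the one with the round well of its size, so that it stands upright on the floor of the well. Set the weights down, do not drop them.

Things in the scene. Friction and masses are not known exactly. Their poses are not given: they have to be found in the camera images.
- weight_a_mid (a point): The largest weight: a plain upright black iron cylinder, diameter 64 mm, height 22 mm, 0.5 kg give or take a fifth; this point is its centre, half-way up, z along its axis. At the start it stands on the balance pan as the foot of one of the two piles. The pan is level, 150 x 184 mm, 66 mm above the bench.
- weight_b_mid (a point): The second largest weight: a plain upright black iron cylinder, diameter 54 mm, height 22 mm, 0.36 kg give or take a fifth; this point is its centre, half-way up, z along its axis. At the start it stands on the balance pan as the foot of the other pile. The two piles stand about 92 mm apart; the housing under the pan is 52 mm high.
- weight_c_mid (a point): The middle-sized weight: a plain upright brass cylinder, diameter 44 mm, height 20 mm, 0.25 kg give or take a fifth; this point is its centre, half-way up, z along its axis. At the start it lies on one of the two largest weights, with the smallest weight on top of it.
- weight_d_mid (a point): The second smallest weight: a plain upright brass cylinder, diameter 34 mm, height 20 mm, 0.15 kg give or take a fifth; this point is its centre, half-way up, z along its axis. At the start it lies on the other one of the two largest weights, nothing on it.
- weight_e_mid (a point): The smallest weight: a plain upright stainless steel cylinder, diameter 24 mm, height 18 mm, 0.07 kg give or take a fifth; this point is its centre, half-way up, z along its axis. At the start it lies on top of the middle-sized weight.
- case_a_well (a point): The case of the largest weight: a square beech block 95 x 95 x 20 mm with one round dark-felted well, diameter 71 mm, 9 mm deep, flared in its upper 4 mm; the 64 mm weight stands in it with 3.5 mm play all round, 13 mm above the rim. This point is the centre of the well's floor, 11 mm above the bench; z is up. The cases are fixed, left and right of the balance, in any order.
- case_b_well (a point): The case of the second largest weight: a square beech block 85 x 85 x 20 mm with one round dark-felted well, diameter 61 mm, 9 mm deep, flared in its upper 4 mm; the 54 mm weight stands in it with 3.5 mm play all round, 13 mm above the rim. This point is the centre of the well's floor, 11 mm above the bench; z is up. The next larger weight does not go in.
- case_c_well (a point): The case of the middle-sized weight: a square beech block 75 x 75 x 20 mm with one round dark-felted well, diameter 51 mm, 9 mm deep, flared in its upper 4 mm; the 44 mm weight stands in it with 3.5 mm play all round, 11 mm above the rim. This point is the centre of the well's floor, 11 mm above the bench; z is up. The next larger weight does not go in.
- case_d_well (a point): The case of the second smallest weight: a square beech block 65 x 65 x 20 mm with one round dark-felted well, diameter 41 mm, 9 mm deep, flared in its upper 4 mm; the 34 mm weight stands in it with 3.5 mm play all round, 11 mm above the rim. This point is the centre of the well's floor, 11 mm above the bench; z is up. The next larger weight does not go in.
- case_e_well (a point): The case of the smallest weight: a square beech block 55 x 55 x 20 mm with one round dark-felted well, diameter 31 mm, 9 mm deep, flared in its upper 4 mm; the 24 mm weight stands in it with 3.5 mm play all round, 9 mm above the rim. This point is the centre of the well's floor, 11 mm above the bench; z is up. The next larger weight does not go in.
There are look-alikes about, which are no part of the job. What is shaped like the part that bears case_e_well but green or pink is not meant.

How it is judged:
By the outcome, as a careful person would: the job done as asked, in the order asked, and still so for the second after the job is handed in, with the robot touching nothing.
It also fails if it takes over 120 s, if anything falls off the work surface, if the arm or the gripper's body presses on something with over 40 N, if the wrist force passes 120 N, or if a joint passes its speed limit or range.

## Working session

There is one attempt and no reset: what is moved stays moved. The work goes in short steps, Python scripts to look and compute and a tool call to move; the robot and the scene stay as the last step left them, time stands still between calls to the robot, and variables do not carry over. Pictures are saved under pics/ and viewed, and the job is handed in when it is done.

Besides the shell and the picture viewer there is one more tool, called after "Call:" in YAML: its name, and indented under it one key for each argument. arm_command: Moves the arm, as the interface text tells. Its arguments: {"type":"object","properties":{"motion":{"type":"array"}},"required":["motion"]}

```bash
ls; mkdir -p pics
python3 - <<'E'
from rig import bot
import cv2,numpy as np
print(bot.observe()); print(bot.grip_depth)
for n in("scene","top"):
    p,d=bot.read_camera(n); cv2.imwrite(f"pics/{n}0.png",p); np.save(f"pics/{n}0.npy",d); print(n,bot.calibration(n))
print(bot.calibration("wrist"))
E
```

```text
pics
{'time': 0.0, 'joint_pos': array([ 6.87235579e+01,  2.81642053e+01,  8.93510637e+01,  3.52218060e-04,
        6.25497893e+01, -6.04851777e+00]), 'qd': array([-0.03785505, -0.01444593,  0.00594815,  0.0111757 , -0.02114999,
       -0.06273213]), 'joint_torque': array([-1.63671524e-03, -6.18451166e+01, -2.61599225e+01, -2.06811524e-04,
        3.96837146e-03,  6.54239116e-07]), 'ee_pos': array([0.16403283, 0.60284663, 0.23072148]), 'eef_rot': array([[-4.17113333e-04,  2.62661971e-01,  9.64887825e-01],
       [-1.05610780e-03,  9.64887255e-01, -2.62662272e-01],
       [-9.99999355e-01, -1.12858549e-03, -1.25067983e-04]]), 'force': array([0.34724297, 0.37976926, 0.53732466]), 'torque': array([-0.01121901, -0.00770111,  0.03698683]), 'grip_width': 0.999903951612601}
0.0187
scene {'K': array([[480.16646896,   0.        , 254.63506116],
       [  0.        , 480.16646896, 194.22672958],
       [  0.        ,   0.        ,   1.        ]]), 'pose': array([[ 0.6101499 ,  0.51701817, -0.600341  , -0.37662316],
       [-0.79228515,  0.39927035, -0.46137558, -0.62309786],
       [ 0.00115881
[... 340 characters left out ...]
      [-0.99999724,  0.00165928, -0.00166261,  0.00601734],
       [-0.00142939,  0.13181455,  0.99127336,  1.36509972],
       [ 0.        ,  0.        ,  0.        ,  1.        ]])}
{'K': array([[301.0778936 ,   0.        , 257.79605391],
       [  0.        , 301.0778936 , 194.51802491],
       [  0.        ,   0.        ,   1.        ]]), 'T_tool_cam': array([[ 8.10019626e-04,  3.26811543e-01, -9.45089180e-01,
        -1.42423499e-01],
       [ 9.99999331e-01, -1.04489744e-03,  4.95756959e-04,
        -2.77057300e-05],
       [-8.25502173e-04, -9.45088950e-01, -3.26812171e-01,
        -8.48049188e-02],
       [ 0.00000000e+00,  0.00000000e+00,  0.00000000e+00,
         1.00000000e+00]])}
```

View pics/scene0.png

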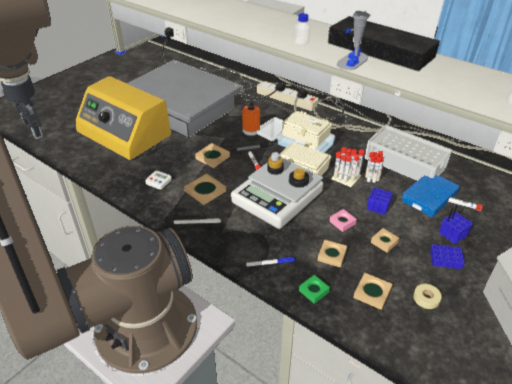

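View pics/top0.png

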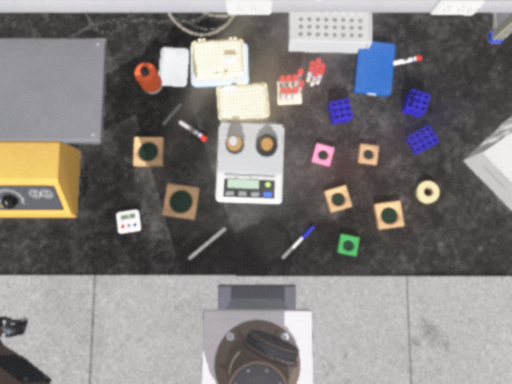

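The five beech cases in the top view are at about (148,151), (181,201), (338,198), (368,154) and (389,214). The pink one (322,154) and the green one (348,245) are decoys. Next I'll measure.

```bash
cat > h.py <<'E'
import cv2,numpy as np
from rig import bot
def ray(name,u,v,z,pose=None):
    c=bot.calibration(name);K=c["K"];T=c["pose"] if pose is None else pose
    d=np.array([(u-K[0,2])/K[0,0],-(v-K[1,2])/K[1,1],-1.]);d=T[:3,:3]@d
    o=T[:3,3];return o+d*(z-o[2])/d[2]
def wristpose():
    s=bot.observe();T=np.eye(4);T[:3,:3]=s["eef_rot"];T[:3,3]=s["ee_pos"]
    return T@bot.calibration("wrist")["T_tool_cam"]
E
python3 - <<'E'
from h import *
for n,zs in(("top",2),("scene",2)):
    p=cv2.imread(f"pics/{n}0.png");hsv=cv2.cvtColor(p,cv2.COLOR_BGR2HSV)
    m=cv2.inRange(hsv,(8,60,120),(22,170,255))
    cs,h=cv2.findContours(m,cv2.RETR_CCOMP,cv2.CHAIN_APPROX_NONE)
    for i,c in enumerate(cs):
        if h[0][i][3]>=0 or cv2.contourArea(c)<150: continue
        q=np.array([ray(n,u,v,.02)[:2] for u,v in c[:,0]],np.float32)
        r=cv2.minAreaRect((q*1000))
        mu=cv2.moments(c);uv=(mu['m10']/mu['m00'],mu['m01']/mu['m00'])
        j=h[0][i][2];hole=None;best=0
        while j>=0:
            a=cv2.contourArea(cs[j])
            if a>best:
                best=a;hq=np.array([ray(n,u,v,.02)[:2] for u,v in cs[j][:,0]],np.float32)*1000
                hole=cv2.minEnclosingCircle(hq)
            j=h[0][j][0]
        print(n,np.round(uv),"rect",np.round(r[0],1),np.round(r[1],1),round(r[2]),"hole",hole)
p=cv2.imread("pics/top0.png");cv2.imwrite("pics/c1.png",cv2.resize(p[110:215,205:295],None,fx=5,fy=5,interpolation=cv2.INTER_CUBIC))
p=cv2.imread("pics/scene0.png");cv2.imwrite("pics/c2.png",cv2.resize(p[135:225,225:330],None,fx=6,fy=6,interpolation=cv2.INTER_CUBIC))
d=np.load("pics/top0.npy")
c=bot.calibration("top");K=c["K"];T=c["pose"]
v,u=np.mgrid[0:384,0:512]
P=np.stack([(u-K[0,2])/K[0,0]*d,-(v-K[1,2])/K[1,1]*d,-d],-1)@T[:3,:3].T+T[:3,3]
np.save("pics/topP.npy",P)
print(np.round(P[124:162:2,218:286:3,2]*1000).astype(int))
E
```

```text
top [389. 215.] rect [ 429.3 -390.8] [81.9 85.6] 8 hole ((427.3982849121094, -391.2536315917969), 25.28309440612793)
top [338. 199.] rect [ 477.5 -240.3] [72.9 74.1] 16 hole ((475.1505126953125, -240.36111450195312), 20.272151947021484)
top [180. 201.] rect [468.7 228.4] [99.2 97.2] 82 hole ((468.7422790527344, 228.11166381835938), 37.696475982666016)
top [ 36. 198.] rect [480.5 672.4] [ 78.2 196.1] 0 hole None
top [368. 154.] rect [ 612.8 -334.3] [63.7 66.3] 81 hole ((611.7213134765625, -334.41961669921875), 14.676494598388672)
top [ 43. 167.] rect [534.6 657.6] [233.9 245.5] 0 hole ((553.0250244140625, 664.7219848632812), 3.0552351474761963)
top [147. 151.] rect [620.9 331.6] [91.5 92.7] 89 hole ((620.5183715820312, 329.7066345214844), 32.44621658325195)
scene [116. 356.] rect [-96.8 -14.9] [ 68.6 128.2] 31 hole ((-97.89691162109375, -52.98152160644531), 2.491295576095581)
scene [156. 351.] rect [-25.1 -42.2] [151.5  87.3] 80 hole ((-40.07318878173828, -80.97203063964844), 6.819433212280273)
scene [372. 291.] rect [ 424.  -390.7] [95.  78.1] 8 hole ((426.03076171875, -390.327514648
[... 154 characters left out ...]
332. 253.] rect [ 471.7 -240.8] [88.8 69.4] 18 hole ((474.1357727050781, -239.92605590820312), 21.075847625732422)
scene [384. 240.] rect [ 608.6 -334. ] [65.1 78.3] 84 hole ((611.43896484375, -333.7665710449219), 15.52298641204834)
scene [205. 189.] rect [463.8 225.4] [112.8 107.1] 82 hole ((464.89263916015625, 227.34326171875), 37.79056167602539)
scene [211. 155.] rect [614.2 328.4] [104.2 108.6] 89 hole ((618.0866088867188, 330.4031677246094), 32.9213752746582)Traceback (most recent call last):
  File "<stdin>", line 8, in <module>
  File "h.py", line 4, in ray
    c=bot.calibration(name);K=c["K"];T=c["pose"] if pose is None else pose
ValueError: time passes only in moves, steps and waits
```

```bash
cat > h.py <<'E'
import cv2,numpy as np,os,pickle
from rig import bot
if not os.path.exists("cal.pkl"):
    pickle.dump({n:bot.calibration(n) for n in("scene","top","wrist")},open("cal.pkl","wb"))
CAL=pickle.load(open("cal.pkl","rb"))
def ray(name,u,v,z,pose=None):
    c=CAL[name];K=c["K"];T=c["pose"] if pose is None else pose
    d=np.array([(u-K[0,2])/K[0,0],-(v-K[1,2])/K[1,1],-1.]);d=T[:3,:3]@d
    o=T[:3,3];return o+d*(z-o[2])/d[2]
def proj(name,X,pose=None):
    c=CAL[name];K=c["K"];T=c["pose"] if pose is None else pose
    q=T[:3,:3].T@(np.asarray(X)-T[:3,3]);return K[0,0]*q[0]/-q[2]+K[0,2],K[1,1]*-q[1]/-q[2]+K[1,2]
def wristpose():
    s=bot.observe();T=np.eye(4);T[:3,:3]=s["eef_rot"];T[:3,3]=s["ee_pos"]
    return T@CAL["wrist"]["T_tool_cam"]
E
python3 - <<'E'
from h import *
p=cv2.imread("pics/top0.png");cv2.imwrite("pics/c1.png",cv2.resize(p[110:215,205:295],None,fx=5,fy=5,interpolation=cv2.INTER_CUBIC))
p=cv2.imread("pics/scene0.png");cv2.imwrite("pics/c2.png",cv2.resize(p[135:225,225:330],None,fx=6,fy=6,interpolation=cv2.INTER_CUBIC))
d=np.load("pics/top0.npy")
c=CAL["top"];K=c["K"];T=c["pose"]
v,u=np.mgrid[0:384,0:512]
P=np.stack([(u-K[0,2])/K[0,0]*d,-(v-K[1,2])/K[1,1]*d,-d],-1)@T[:3,:3].T+T[:3,3]
np.save("pics/topP.npy",P)
print(np.round(P[124:162:2,218:286:3,2]*1000).astype(int))
E
```

```text
[[  -3   65   66   65   62   65   63   63   70   68   70   70   62   69
    71   68   65   68   70   69   72   66   -2]
 [   3   65   66   66   70   69   71   64   68   72   66   64   66   68
    68   64   69   64   67   68   70   69    2]
 [  -3   71   65   68   67   65   66   69 1365   64   64   64   62   70
    68   65   69   69   66   65   67   66    4]
 [   5   69   68   66   70   62   64   69   62   68   69   67   63   67
    70   66   67   69   62   64   67   68   -2]
 [   3   64   65   66   68   65   68   66   70   67   67   64   70   67
    68   68   68   65   63   67   70   68    0]
 [   3   67   64   69   66  107   90   65   67   70   72   63   65   66
    69   91   90   88   67   75   68   68    1]
 [   4   65   64   66  107  123  111  110   61   74   66   64   69   67
    88   86   91   95   89   66   68   69   -1]
 [   3   69   67  114  129  131  132  112   85   66   66   69   66   85
    93   90  107  114   89   87   69   66    3]
 [  44   66   66  111  129  132  126  104   91   68   65   66   66   91
    87  106  112  106   91   92   69   67    7]
 [  46   67   66  11
[... 480 characters left out ...]
5   87   86   86   93   63   67   66   67   65   81
    89   90   87   90   90   87   63   69    1]
 [  48   68   69   66   76   83   81   66   67   67   71   67   69   62
    89   93   90   95   87   66   66   68    1]
 [  50   75   67   67   68   71   67   68   69   67   69   66   66   70
    72   90   89   90   74   69   69   67   -4]
 [  53   64   67   67   67   65   68   62   69   70   65   68   68   66
    68   64   71   68   66   72   64   63    6]
 [  49   66   61   66   68   66   67   61   67   69   71   68   66   68
    69   68   68   68   73   68   68   65   -3]
 [  49   71   67   66   69   68   68   63   68   66   62   66   65   65
    69   67   68   65   66   67   64   68   -2]]
```

View pics/c1.png

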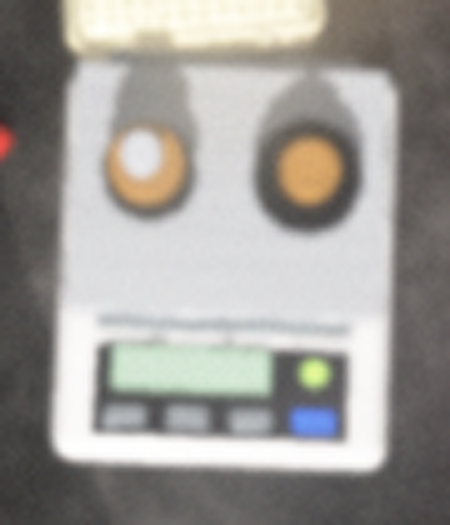

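View pics/c2.png

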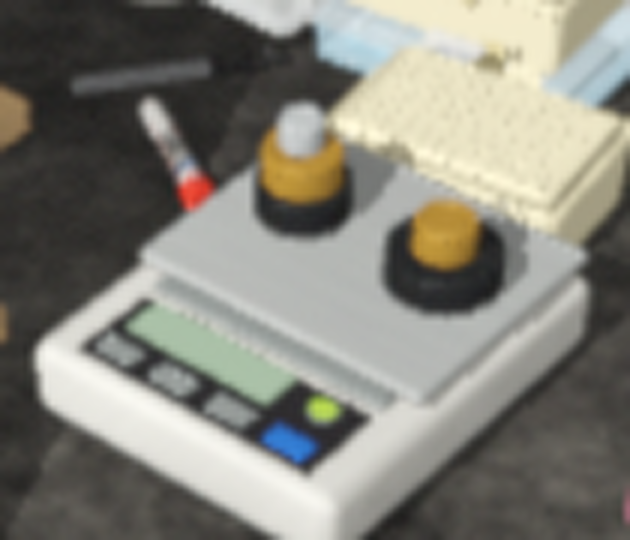

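The left pile is B, C, E, with E near crop (143,152). The right pile is A, D, with D near (312,170). Now their centres.

```bash
cat > meas.py <<'E'
from h import *
from scipy.optimize import least_squares
def circ(q,r):
    f=lambda s:np.hypot(q[:,0]-s[0],q[:,1]-s[1])-s[2]
    o=least_squares(f,[*q.mean(0),r],loss="soft_l1",f_scale=.0015);return o.x
E
python3 - <<'E'
from meas import *
for n,boxes in (("top",{'E':(225,132,244,148,.126,'s'),'C':(222,130,246,156,.108,'b'),'D':(256,133,280,158,.108,'b'),'B':(220,130,246,156,.088,'bk'),'A':(254,130,280,160,.088,'bk')}),):
    p=cv2.imread(f"pics/{n}0.png");s=4;p=cv2.resize(p,None,fx=s,fy=s,interpolation=cv2.INTER_CUBIC);hsv=cv2.cvtColor(p,cv2.COLOR_BGR2HSV)
    br=cv2.inRange(hsv,(8,90,80),(25,255,255))
    for k,(u0,v0,u1,v1,z,t) in boxes.items():
        if t=='b': m=br
        elif t=='s': # inside brass hull, not brass
            hull=cv2.morphologyEx(br,cv2.MORPH_CLOSE,np.ones((61,61)));m=cv2.inRange(hsv,(0,0,135),(180,70,255))
        else: m=cv2.inRange(hsv,(0,0,0),(180,255,100))|br
        mm=np.zeros_like(m);mm[v0*s:v1*s,u0*s:u1*s]=m[v0*s:v1*s,u0*s:u1*s]
        cs,_=cv2.findContours(mm,cv2.RETR_EXTERNAL,cv2.CHAIN_APPROX_NONE);c=max(cs,key=cv2.contourArea)
        q=np.array([ray(n,(u+.5)/s-.5,(v+.5)/s-.5,z)[:2] for u,v in c[:,0]])
        e=cv2.minEnclosingCircle(q.astype(np.float32))
        print(k,"fit",np.round(circ(q,.02)*1000,1),"encl",np.round(e[0],4),round(e[1],4),"ext",np.round(q.min(0)*1000),np.round(q.max(0)*1000))
E
```

```text
E fit [630.2  65.2  26. ] encl [0.6306 0.0652] 0.0348 ext [608.  39.] [653.  92.]
C fit [624.7  66.4  19.8] encl [0.6249 0.0657] 0.0222 ext [604.  46.] [643.  87.]
D fit [623.  -26.3  18.8] encl [ 0.6227 -0.0272] 0.0204 ext [603. -44.] [642.  -9.]
B fit [629.6  67.4  20.1] encl [0.6298 0.0666] 0.0226 ext [608.  46.] [649.  88.]
A fit [627.8 -26.9  19.1] encl [ 0.6275 -0.0278] 0.0207 ext [608. -45.] [647.  -9.]
```

Call:
arm_command:
  motion:
    - {"gripper":0.0854,"slide":[0,0,0],"rotation":[-7.6,0,0]}
    - {"gripper":0.0854,"slide":[0,0,0],"rotation":[-7.6,0,0]}
    - {"gripper":0.0854,"slide":[-0.002,-0.038,0.03],"rotation":[0,0,0]}
    - {"gripper":0.0854,"slide":[-0.002,-0.038,0.03],"rotation":[0,0,0]}
    - {"gripper":0.0854,"slide":[-0.002,-0.038,0.03],"rotation":[0,0,0]}
    - {"gripper":0.0854,"slide":[-0.002,-0.038,0.03],"rotation":[0,0,0]}
    - {"gripper":0.0854,"slide":[-0.002,-0.038,0.03],"rotation":[0,0,0]}
    - {"gripper":0.0854,"slide":[-0.002,-0.038,0.03],"rotation":[0,0,0]}
    - {"gripper":0.0854,"slide":[-0.002,-0.038,0.03],"rotation":[0,0,0]}
    - {"gripper":0.0854,"slide":[-0.002,-0.038,0.03],"rotation":[0,0,0]}
    - {"gripper":0.0854,"slide":[-0.002,-0.038,0.03],"rotation":[0,0,0]}
    - {"gripper":0.0854,"slide":[-0.002,-0.038,0.03],"rotation":[0,0,0]}

```text
time: 1.3
ee_pos: [0.4648, 0.2211, 0.2513]
eef_rot: [[-0.0, 0.001, 1.0], [0.0, 1.0, -0.001], [-1.0, 0.0, -0.0]]
force: [0.8, 0.4, -0.1]
grip_width: 1.0
```

```bash
cat > snap.py <<'E'
import sys
from h import *
n=sys.argv[1]
T=wristpose();p,d=bot.read_camera("wrist")
cv2.imwrite(f"pics/{n}.png",p);np.savez(f"pics/{n}.npz",T=T,d=d)
E
python3 snap.py w1
```

```text
(no output)
```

Call:
arm_command:
  motion:
    - {"gripper":0.0854,"slide":[0,-0.04,0.027],"rotation":[0,0,0]}
    - {"gripper":0.0854,"slide":[0,-0.04,0.027],"rotation":[0,0,0]}
    - {"gripper":0.0854,"slide":[0,-0.04,0.027],"rotation":[0,0,0]}
    - {"gripper":0.0854,"slide":[0,-0.04,0.027],"rotation":[0,0,0]}
    - {"gripper":0.0854,"slide":[0,-0.04,0.027],"rotation":[0,0,0]}
    - {"gripper":0.0854,"slide":[0,0,0],"rotation":[0,0,0]}

```text
time: 1.95
ee_pos: [0.6011, 0.0185, 0.2504]
eef_rot: [[0.0, 0.005, 1.0], [-0.001, 1.0, -0.005], [-1.0, -0.001, 0.0]]
force: [-0.9, 1.5, -0.5]
grip_width: 1.005
```

```bash
python3 snap.py w2
```

```text
(no output)
```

View pics/w1.png

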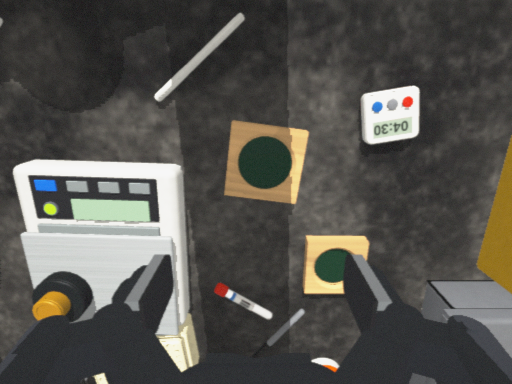

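View pics/w2.png

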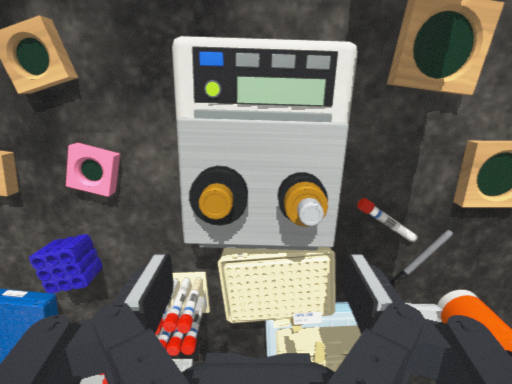

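The wrist view shows pile A, D at (217,195), pile B, C, E at (305,200), case A (443,45), case B (495,175) and case D (33,55). I'll fit circles on these.

```bash
cat >> meas.py <<'E'
def find(p,Tp,kind,box,z,name="wrist",show=False):
    hsv=cv2.cvtColor(p,cv2.COLOR_BGR2HSV);s=1
    u0,v0,u1,v1=box
    if kind=='brass': m=cv2.inRange(hsv,(8,110,60),(28,255,255))
    elif kind=='steel': m=cv2.inRange(hsv,(0,0,150),(180,60,255))
    elif kind=='dark': m=cv2.inRange(hsv,(0,0,0),(180,255,75))
    mm=np.zeros_like(m);mm[v0:v1,u0:u1]=m[v0:v1,u0:u1]
    mm=cv2.morphologyEx(mm,cv2.MORPH_OPEN,np.ones((3,3)))
    cs,_=cv2.findContours(mm,cv2.RETR_EXTERNAL,cv2.CHAIN_APPROX_NONE);c=max(cs,key=cv2.contourArea)
    q=np.array([ray(name,u,v,z,Tp)[:2] for u,v in c[:,0]])
    return q,c
E
python3 - <<'E'
from meas import *
p=cv2.imread("pics/w2.png");T=np.load("pics/w2.npz")["T"];d=np.load("pics/w2.npz")["d"]
for k,kind,box,z in [('E','steel',(295,195,328,230),.126),('C','brass',(280,178,330,228),.108),('D','brass',(194,178,240,225),.108),
  ('B','dark',(272,165,335,235),.088),('A','dark',(185,160,252,230),.088),
  ('cA','dark',(405,5,485,85),.020),('cB','dark',(470,145,512,205),.020),('cD','dark',(10,30,55,80),.020)]:
    q,c=find(p,T,kind,box,z)
    e=cv2.minEnclosingCircle(q.astype(np.float32))
    print(k,np.round(circ(q,.02)*1000,1),"encl",np.round(np.array(e[0])*1000,1),round(e[1]*1000,1),cv2.boundingRect(c))
cv2.imwrite("pics/c3.png",cv2.resize(p[155:240,175:340],None,fx=4.8,fy=4.8,interpolation=cv2.INTER_CUBIC))
# fingertip depth
K=CAL["wrist"]["K"];Tt=CAL["wrist"]["T_tool_cam"]
v,u=np.mgrid[0:384,0:512]
P=np.stack([(u-K[0,2])/K[0,0]*d,-(v-K[1,2])/K[1,1]*d,-d],-1)@Tt[:3,:3].T+Tt[:3,3]
m=(d>0)&(abs(P[...,2])<.04)&(P[...,0]<.03)&(P[...,0]>-.08)
for sgn in(1,-1):
    mm=m&(P[...,1]*sgn>0); print(sgn,mm.sum(),np.percentile(P[mm],[0,1,50,99,100],axis=0).round(4).tolist())
E
```

```text
E [627.4  70.7  14. ] encl [629.3  72.7] 19.9 (299, 198, 29, 32)
C [623.6  65.4  21.3] encl [624.7  65. ] 24.1 (284, 181, 44, 45)
D [621.9 -24.4  18.4] encl [621.9 -23.7] 20.2 (198, 183, 35, 37)
B [624.1  64.4  24. ] encl [623.4  62.1] 26.8 (278, 173, 44, 42)
A [623.7 -23.9  32. ] encl [623.4 -24.3] 33.9 (190, 166, 58, 59)
cA [469.  225.4  32.8] encl [469.2 225. ] 33.9 (414, 11, 60, 67)
cB [619.8 324.   25.4] encl [618.2 325. ] 28.7 (478, 152, 34, 43)
cD [ 478.2 -236.7   17.8] encl [ 478.3 -235.9] 19.0 (16, 38, 33, 36)
1 11754 [[-0.08, 0.0, -0.0187], [-0.0798, 0.002, -0.0179], [-0.0664, 0.0495, -0.0111], [-0.0175, 0.0724, 0.0087], [-0.0129, 0.0748, 0.0118]]
-1 11766 [[-0.08, -0.075, -0.0187], [-0.0798, -0.0728, -0.0178], [-0.0665, -0.0499, -0.0111], [-0.0175, -0.0022, 0.0086], [-0.0124, -0.0002, 0.0125]]
```

View pics/c3.png

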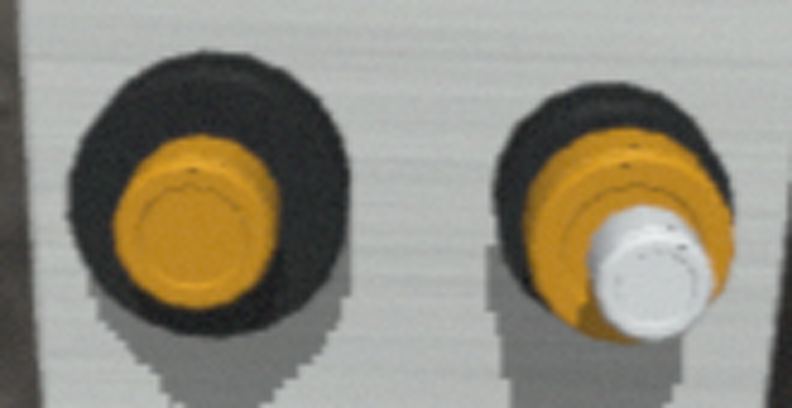

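```bash
cat >> meas.py <<'E'
def half(q,r):
    # fixed radius fit to far (larger x) half of silhouette
    f=lambda s:np.hypot(q[:,0]-s[0],q[:,1]-s[1])-r
    x0=np.array([q[:,0].max()-r,q[:,1].mean()]);Q=q
    for _ in range(4):
        k=Q[:,0]>x0[0]+.1*r
        o=least_squares(lambda s:np.hypot(Q[k,0]-s[0],Q[k,1]-s[1])-r,x0,loss="soft_l1",f_scale=.0007);x0=o.x
    return x0,np.sqrt(np.mean(o.fun**2))
E
python3 - <<'E'
from meas import *
p=cv2.imread("pics/w2.png");T=np.load("pics/w2.npz")["T"]
for k,uv,z in [('E',(311.9,213.75),.126),('D',(214.6,204),.108),('C',(306.2,205.6),.108),('A',(218.5,196.5),.088),('B',(303,198),.088)]:
    print(k,np.round(ray("wrist",*uv,z,T)*1000,1))
for k,kind,box,z,r in [('E','steel',(297,195,328,227),.126,.012),('C','brass',(280,178,330,228),.108,.022),('D','brass',(194,178,240,225),.108,.017)]:
    q,c=find(p,T,kind,box,z); print(k,half(q,r))
E
```

```text
E [628.2  70.  126. ]
D [624.8 -25.6 108. ]
C [626.8  67.2 108. ]
A [623.8 -24.1  88. ]
B [625.8  66.7  88. ]
E (array([0.62992506, 0.07345453]), np.float64(0.0021960725881611767))
C (array([0.62445545, 0.06638703]), np.float64(0.004661403855850696))
D (array([ 0.6241873 , -0.02518259]), np.float64(0.0003021207657123377))
```

Call:
arm_command:
  motion:
    - {"gripper":0.024,"slide":[0.01,0.026,0.0135],"rotation":[0,0,0]}
    - {"gripper":0.024,"slide":[0.01,0.0255,0.0135],"rotation":[0,0,0]}
    - {"gripper":0.024,"slide":[0.02,0,0],"rotation":[0,0,0]}
    - {"gripper":0.024,"slide":[0.02,0,0],"rotation":[0,0,0]}
    - {"gripper":0.024,"slide":[0,0,0],"rotation":[0,0,0]}
    - {"gripper":0.024,"slide":[0,0,0],"rotation":[0,0,0]}
    - {"gripper":0.024,"slide":[0,0,0],"rotation":[0,0,0]}

```text
time: 2.7
ee_pos: [0.6261, 0.0746, 0.1925]
eef_rot: [[0.002, 0.0, 1.0], [0.0, 1.0, -0.0], [-1.0, 0.0, 0.002]]
force: [0.3, 0.4, -0.9]
grip_width: 0.281
```

```bash
cat > tip.py <<'E'
import sys
from h import *
n=sys.argv[1]
z=np.load(f"pics/{n}.npz");d=z["d"];K=CAL["wrist"]["K"];Tt=CAL["wrist"]["T_tool_cam"]
v,u=np.mgrid[0:384,0:512]
P=np.stack([(u-K[0,2])/K[0,0]*d,-(v-K[1,2])/K[1,1]*d,-d],-1)@Tt[:3,:3].T+Tt[:3,3]
m=(d>0)&(abs(P[...,2])<.02)&(P[...,0]<.012)&(P[...,0]>-.05)&(abs(P[...,1])<.075)
s=bot.observe();print(s["ee_pos"],s["grip_width"],s["grip_width"]*.0854)
for sgn in(1,-1):
    mm=m&(P[...,1]*sgn>0); print(sgn,mm.sum(),np.percentile(P[mm],[0,1,50,99,100],axis=0).round(4).tolist())
    print(np.histogram(P[mm][:,0],bins=np.arange(-.03,.013,.002))[0])
E
python3 snap.py w3; python3 tip.py w3
```

```text
[0.62616238 0.07449257 0.19257162] 0.2810665290835496 0.02400308158373514
1 2506 [[-0.05, 0.0116, -0.0147], [-0.0498, 0.0117, -0.0142], [-0.0367, 0.0172, -0.0108], [-0.0038, 0.0415, 0.0094], [0.0002, 0.0437, 0.0112]]
[106  78  92  84  68  87  72  74  62  72  57  47  39  15  12   2   0   0
   0   0   0]
-1 2489 [[-0.05, -0.045, -0.0149], [-0.0498, -0.0421, -0.0141], [-0.0367, -0.0175, -0.0106], [-0.0038, -0.0121, 0.0096], [0.0012, -0.012, 0.0125]]
[93 91 86 87 70 80 77 71 67 63 59 57 35 13 12  1  0  0  0  0  0]
```

View pics/w3.png

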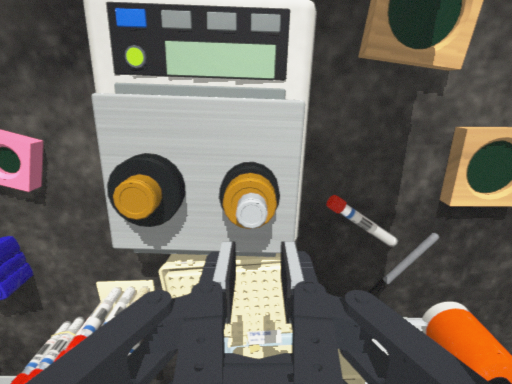

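```bash
cat > wm.py <<'E'
import sys
from meas import *
n=sys.argv[1];p=cv2.imread(f"pics/{n}.png");T=np.load(f"pics/{n}.npz")["T"]
u0,v0,u1,v1=map(int,sys.argv[2:6]);f=min(780/(u1-u0),580/(v1-v0))
c=cv2.resize(p[v0:v1,u0:u1],None,fx=f,fy=f,interpolation=cv2.INTER_CUBIC);cv2.imwrite(f"pics/{n}c.png",c);print("scale",f,c.shape)
E
python3 wm.py w3 100 140 310 240
```

```text
scale 3.7142857142857144 (371, 780, 3)
```

View pics/w3c.png

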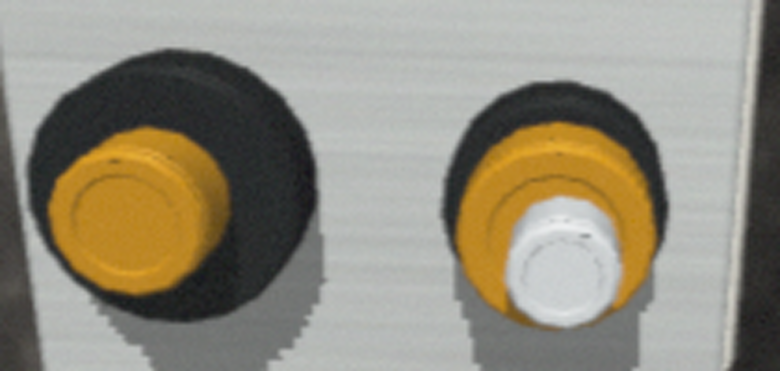

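Run:
```python
from meas import *
p=cv2.imread("pics/w3.png");T=np.load("pics/w3.npz")["T"]
print(bot.observe()["ee_pos"])
for k,uv,z in [('E',(251.8,212.7),.126),('D',(133.9,200.6),.108),('C',(250,201.1),.108),('A',(146.3,189),.088)]:
    print(k,np.round(ray("wrist",*uv,z,T)*1000,1))
for k,kind,box,z,r in [('E','steel',(234,190,270,228),.126,.012),('C','brass',(215,170,285,230),.108,.022),('D','brass',(108,170,165,225),.108,.017)]:
    q,c=find(p,T,kind,box,z); print(k,half(q,r))
```

```text
[0.62616238 0.07449257 0.19257162]
E [628.1  70.  126. ]
D [625.2 -25.1 108. ]
C [625.5  68.2 108. ]
A [621.9 -21.7  88. ]
E (array([0.62761107, 0.06944655]), np.float64(0.00036144671378241145))
C (array([0.62436791, 0.06748196]), np.float64(0.004145674993343857))
D (array([ 0.62426579, -0.0244872 ]), np.float64(0.0007706009319103385))
```

Call:
arm_command:
  motion:
    - {"gripper":0.044,"slide":[0,-0.0047,0.002],"rotation":[0,0,0]}
    - {"gripper":0.044,"slide":[0.0,0,0],"rotation":[0,0,0]}
    - {"gripper":0.044,"slide":[0.025,0,0],"rotation":[0,0,0]}
    - {"gripper":0.044,"slide":[0.025,0,0],"rotation":[0,0,0]}
    - {"gripper":0.044,"slide":[0.015,0,0],"rotation":[0,0,0]}
    - {"gripper":0.044,"slide":[0,0,0],"rotation":[0,0,0]}
    - {"gripper":0.044,"slide":[0,0,0],"rotation":[0,0,0]}

```text
time: 3.45
ee_pos: [0.6282, 0.0695, 0.1268]
eef_rot: [[0.0, 0.001, 1.0], [0.0, 1.0, -0.001], [-1.0, 0.0, 0.0]]
force: [0.2, 0.7, 0.5]
grip_width: 0.516
```

```bash
python3 snap.py w4; python3 tip.py w4
```

```text
[0.62837628 0.06954626 0.1272737 ] 0.5175902933001592 0.044202211047833596
1 3327 [[-0.05, 0.0, -0.0149], [-0.0498, 0.0, -0.0141], [-0.0265, 0.0233, -0.0075], [0.0099, 0.0476, 0.0105], [0.012, 0.0529, 0.0123]]
[107 106  94  92  92  91  83  78  72  78  56  52  37  12  10 470 185  37
  36  28  33]
-1 3307 [[-0.05, -0.0528, -0.0147], [-0.0497, -0.0481, -0.0139], [-0.0266, -0.0237, -0.0074], [0.0096, -0.0005, 0.0105], [0.0119, -0.0005, 0.0129]]
[114 107  95  93  96  84  75  91  79  68  61  48  34  13  11 456 187  34
  33  30  28]
```

View pics/w4.png

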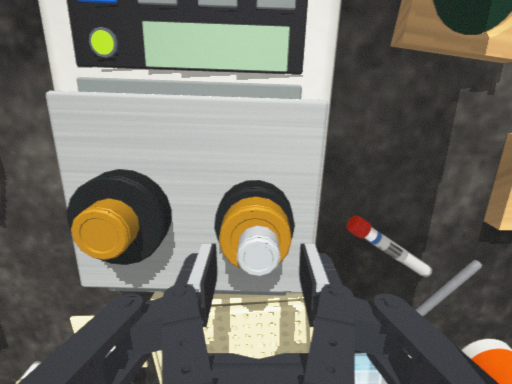

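Call:
arm_command:
  motion:
    - {"gripper":0.044,"slide":[0.0092,0,0],"rotation":[0,0,0]}
    - {"gripper":0.044,"slide":[0,0,0],"rotation":[0,0,0]}
    - {"gripper":0.015,"slide":[0,0,0],"rotation":[0,0,0]}
    - {"gripper":0.015,"slide":[0,0,0],"rotation":[0,0,0]}
    - {"gripper":0.015,"slide":[0,0,0],"rotation":[0,0,0]}
    - {"gripper":0.015,"slide":[0,0,0],"rotation":[0,0,0]}
    - {"gripper":0.015,"slide":[0,0,0],"rotation":[0,0,0]}

```text
time: 4.2
ee_pos: [0.6281, 0.0697, 0.1176]
eef_rot: [[0.001, 0.0, 1.0], [0.0, 1.0, -0.0], [-1.0, 0.0, 0.001]]
force: [-0.3, -0.3, 5.9]
grip_width: 0.241
```

```bash
python3 snap.py w5; python3 tip.py w5
```

```text
[0.62808683 0.06962158 0.11760747] 0.2414720130011221 0.020621709910295827
1 4011 [[-0.05, 0.0, -0.0198], [-0.0497, 0.0, -0.0186], [-0.0192, 0.0119, -0.0086], [0.0113, 0.0394, 0.0105], [0.012, 0.0432, 0.014]]
[101  89  82  78  83  77  73  68  64  67 261 522  61  56  38  39  32  25
  31 250 365]
-1 4230 [[-0.05, -0.043, -0.02], [-0.0496, -0.0395, -0.019], [-0.0159, -0.0125, -0.0085], [0.0114, -0.0005, 0.0102], [0.012, -0.0005, 0.0131]]
[ 95  90  87  81  82  72  67  69  73  62 274 507  65  53  39  35  35  29
  34 364 480]
```

View pics/w5.png

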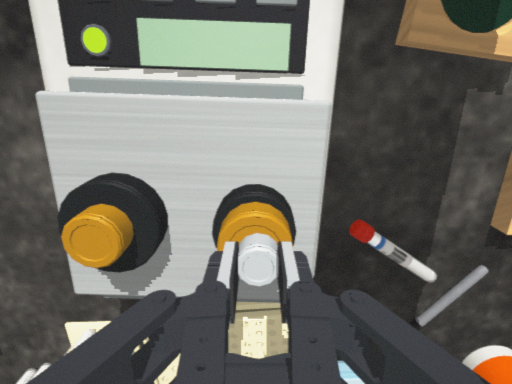

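Call:
arm_command:
  motion:
    - {"gripper":0.015,"slide":[-0.025,0,0],"rotation":[0,0,0]}
    - {"gripper":0.015,"slide":[-0.03,0,0],"rotation":[0,0,0]}
    - {"gripper":0.015,"slide":[0,-0.04,-0.0018],"rotation":[0,0,0]}
    - {"gripper":0.015,"slide":[0,-0.04,-0.0018],"rotation":[0,0,0]}
    - {"gripper":0.015,"slide":[0,-0.04,-0.0018],"rotation":[0,0,0]}
    - {"gripper":0.015,"slide":[0,-0.04,-0.0018],"rotation":[0,0,0]}
    - {"gripper":0.015,"slide":[0,-0.04,-0.0018],"rotation":[0,0,0]}
    - {"gripper":0.015,"slide":[0,-0.04,-0.0018],"rotation":[0,0,0]}
    - {"gripper":0.015,"slide":[0,-0.04,-0.0018],"rotation":[0,0,0]}
    - {"gripper":0.015,"slide":[0,-0.04,-0.0018],"rotation":[0,0,0]}
    - {"gripper":0.015,"slide":[0,-0.04,-0.0018],"rotation":[0,0,0]}

```text
time: 5.35
ee_pos: [0.6111, -0.2919, 0.1717]
eef_rot: [[-0.0, 0.001, 1.0], [0.0, 1.0, -0.001], [-1.0, 0.0, -0.0]]
force: [1.1, 0.4, -1.0]
grip_width: 0.242
```

Call:
arm_command:
  motion:
    - {"gripper":0.015,"slide":[0.02,-0.022,0],"rotation":[0,0,0]}
    - {"gripper":0.015,"slide":[0.03,-0.022,0],"rotation":[0,0,0]}
    - {"gripper":0.015,"slide":[0.02,0,0],"rotation":[0,0,0]}
    - {"gripper":0.015,"slide":[0,0,0],"rotation":[0,0,0]}
    - {"gripper":0.015,"slide":[0,0,0],"rotation":[0,0,0]}

```text
time: 5.85
ee_pos: [0.6116, -0.3341, 0.1022]
eef_rot: [[-0.0, 0.0, 1.0], [0.0, 1.0, -0.0], [-1.0, 0.0, -0.0]]
force: [0.1, 0.3, 0.2]
grip_width: 0.245
```

```bash
python3 snap.py w6; python3 -c "
from h import *
s=bot.observe();print(s['time'],s['ee_pos'],s['force'])"; python3 wm.py w6 100 100 400 330
```

```text
5.9 [ 0.61198442 -0.33412049  0.10307395] [ 0.16227604 -0.03185717 -0.63156597]
scale 2.5217391304347827 (580, 757, 3)
```

View pics/w6c.png

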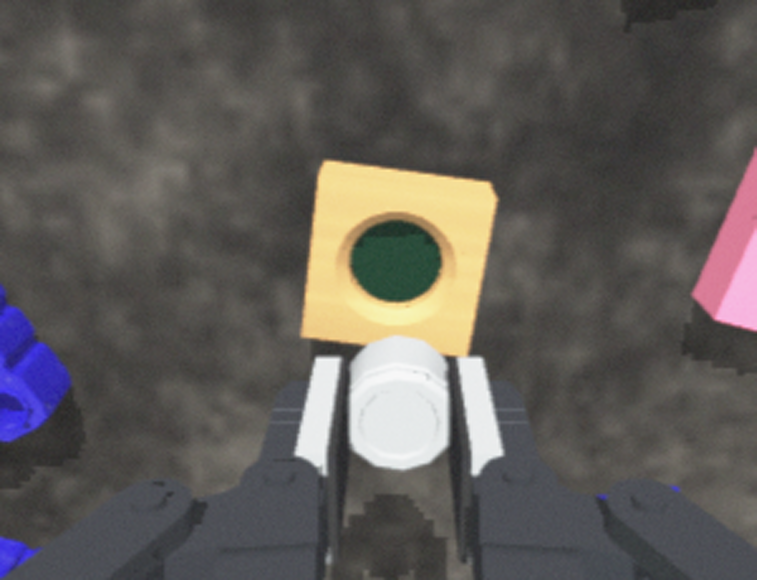

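Run:
```python
from meas import *
p=cv2.imread("pics/w6.png");T=np.load("pics/w6.npz")["T"]
tz=bot.observe()["ee_pos"][2]
print(np.round(ray("wrist",257,203.5,.016,T)*1000,1), np.round(ray("wrist",258.6,267.7,tz+.0085,T)*1000,1))
q,c=find(p,T,'dark',(232,180,282,226),.016);print("well",circ(q,.0155),half(q,.0155),cv2.boundingRect(c))
q,c=find(p,T,'steel',(236,240,281,290),tz+.0085);print("E",half(q,.012),cv2.boundingRect(c))
hsv=cv2.cvtColor(p,cv2.COLOR_BGR2HSV);m=cv2.inRange(hsv,(8,60,110),(28,200,255));cs,_=cv2.findContours(m,cv2.RETR_EXTERNAL,cv2.CHAIN_APPROX_NONE);c=max(cs,key=cv2.contourArea)
```

```text
[ 613.5 -334.8   16. ] [ 612.3 -333.8  111.6]
well [ 0.61477739 -0.33501833  0.01328456] (array([ 0.5904303 , -0.33614309]), np.float64(0.0034324615675443235)) (241, 188, 31, 11)
E (array([ 0.61062904, -0.33410539]), np.float64(0.0009211308791634918)) (239, 240, 39, 46)
```

Call:
arm_command:
  motion:
    - {"gripper":0.015,"slide":[0.03,-0.0007,0.0005],"rotation":[0,0,0]}
    - {"gripper":0.015,"slide":[0.03,0,0],"rotation":[0,0,0]}
    - {"gripper":0.015,"slide":[0.0132,0,0],"rotation":[0,0,0]}
    - {"gripper":0.015,"slide":[0,0,0],"rotation":[0,0,0]}
    - {"gripper":0.015,"slide":[0,0,0],"rotation":[0,0,0]}

```text
time: 6.4
ee_pos: [0.6128, -0.3352, 0.0304]
eef_rot: [[0.002, 0.0, 1.0], [-0.001, 1.0, -0.0], [-1.0, -0.001, 0.002]]
force: [-0.6, 0.0, -1.0]
grip_width: 0.24
```

Call:
arm_command:
  motion:
    - {"gripper":0.015,"slide":[0.004,0,0],"rotation":[0,0,0]}
    - {"gripper":0.015,"slide":[0,0,0],"rotation":[0,0,0]}
    - {"gripper":0.015,"slide":[0,0,0],"rotation":[0,0,0]}

```text
time: 6.7
ee_pos: [0.6122, -0.3352, 0.0255]
eef_rot: [[0.001, 0.0, 1.0], [-0.0, 1.0, -0.0], [-1.0, -0.0, 0.001]]
force: [-0.2, -1.2, -1.3]
grip_width: 0.244
```

Call:
arm_command:
  motion:
    - {"gripper":0.015,"slide":[0.0025,0,0],"rotation":[0,0,0]}
    - {"gripper":0.015,"slide":[0,0,0],"rotation":[0,0,0]}
    - {"gripper":0.015,"slide":[0,0,0],"rotation":[0,0,0]}

```text
time: 7.0
ee_pos: [0.612, -0.335, 0.0223]
eef_rot: [[-0.0, 0.0, 1.0], [0.0, 1.0, -0.0], [-1.0, 0.0, -0.0]]
force: [-0.3, -0.1, -0.1]
grip_width: 0.244
```

Call:
arm_command:
  motion:
    - {"gripper":0.015,"slide":[0.001,0,0],"rotation":[0,0,0]}
    - {"gripper":0.015,"slide":[0,0,0],"rotation":[0,0,0]}

```text
time: 7.2
ee_pos: [0.6119, -0.335, 0.0212]
eef_rot: [[-0.0, 0.001, 1.0], [0.0, 1.0, -0.001], [-1.0, 0.0, -0.0]]
force: [-0.4, 0.3, -1.5]
grip_width: 0.246
```

Call:
arm_command:
  motion:
    - {"gripper":0.015,"slide":[0.0007,0,0],"rotation":[0,0,0]}
    - {"gripper":0.015,"slide":[0,0,0],"rotation":[0,0,0]}

```text
time: 7.4
ee_pos: [0.612, -0.3351, 0.0207]
eef_rot: [[0.0, 0.001, 1.0], [-0.0, 1.0, -0.001], [-1.0, -0.0, 0.0]]
force: [-0.0, 0.1, -0.4]
grip_width: 0.244
```

Call:
arm_command:
  motion:
    - {"gripper":0.015,"slide":[0.0006,0,0],"rotation":[0,0,0]}
    - {"gripper":0.015,"slide":[0,0,0],"rotation":[0,0,0]}

```text
time: 7.6
ee_pos: [0.6121, -0.3351, 0.0206]
eef_rot: [[0.0, 0.001, 1.0], [-0.0, 1.0, -0.001], [-1.0, -0.0, 0.0]]
force: [-1.9, 0.2, 4.2]
grip_width: 0.244
```

Call:
arm_command:
  motion:
    - {"gripper":0.015,"slide":[0.0006,0,0],"rotation":[0,0,0]}
    - {"gripper":0.015,"slide":[0,0,0],"rotation":[0,0,0]}

```text
time: 7.8
ee_pos: [0.6121, -0.3351, 0.0206]
eef_rot: [[0.001, 0.0, 1.0], [-0.0, 1.0, -0.0], [-1.0, -0.0, 0.001]]
force: [-4.5, 1.8, 9.6]
grip_width: 0.241
```

Call:
arm_command:
  motion:
    - {"gripper":0.03,"slide":[-0.0008,0,0],"rotation":[0,0,0]}
    - {"gripper":0.04,"slide":[-0.001,0,0],"rotation":[0,0,0]}
    - {"gripper":0.04,"slide":[0,0,0],"rotation":[0,0,0]}
    - {"gripper":0.04,"slide":[0,0,0],"rotation":[0,0,0]}
    - {"gripper":0.04,"slide":[-0.015,0,0],"rotation":[0,0,0]}
    - {"gripper":0.04,"slide":[-0.03,0,0],"rotation":[0,0,0]}
    - {"gripper":0.05,"slide":[-0.04,0,0],"rotation":[0,0,0]}
    - {"gripper":0.05,"slide":[-0.04,0,0],"rotation":[0,0,0]}
    - {"gripper":0.05,"slide":[0,0,0],"rotation":[0,0,0]}

```text
time: 8.7
ee_pos: [0.6139, -0.3362, 0.1534]
eef_rot: [[0.008, 0.0, 1.0], [-0.005, 1.0, -0.0], [-1.0, -0.005, 0.008]]
force: [0.5, -1.2, -1.0]
grip_width: 0.582
```

```bash
python3 snap.py w7; python3 tip.py w7
```

```text
[ 0.61295794 -0.3356425   0.15034171] 0.5860410752552553 0.050047907826798806
1 2494 [[-0.05, 0.0245, -0.0147], [-0.0498, 0.0246, -0.0141], [-0.0332, 0.0279, -0.0079], [-0.0056, 0.0506, 0.0096], [-0.0024, 0.0548, 0.0109]]
[109 116  91 100  95 101  84  80  75  80  54  46  25   8   0   0   0   0
   0   0   0]
-1 2482 [[-0.05, -0.0546, -0.0146], [-0.0498, -0.051, -0.014], [-0.0333, -0.0283, -0.0079], [-0.0055, -0.025, 0.0099], [-0.0021, -0.0248, 0.0118]]
[104 110 100 110  87  83  85  83  80  72  60  42  26   9   0   0   0   0
   0   0   0]
```

View pics/w7.png

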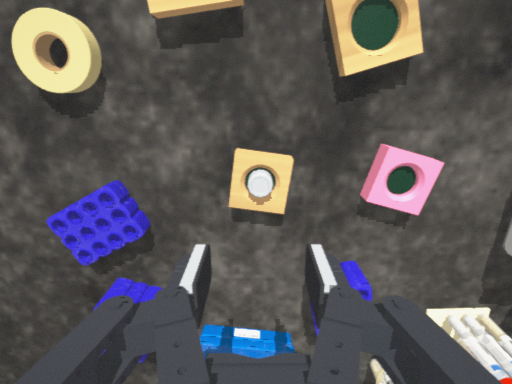

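Call:
arm_command:
  motion:
    - {"gripper":0.054,"slide":[0,0.04,0.0015],"rotation":[0,0,0]}
    - {"gripper":0.054,"slide":[0,0.04,0.0015],"rotation":[0,0,0]}
    - {"gripper":0.054,"slide":[0,0.04,0.0015],"rotation":[0,0,0]}
    - {"gripper":0.054,"slide":[0,0.04,0.0015],"rotation":[0,0,0]}
    - {"gripper":0.054,"slide":[0,0.04,0.0015],"rotation":[0,0,0]}
    - {"gripper":0.054,"slide":[0,0.04,0.0015],"rotation":[0,0,0]}
    - {"gripper":0.054,"slide":[0,0.035,0.0015],"rotation":[0,0,0]}
    - {"gripper":0.054,"slide":[0,0.035,0.0015],"rotation":[0,0,0]}
    - {"gripper":0.054,"slide":[0,0,0],"rotation":[0,0,0]}
    - {"gripper":0.054,"slide":[0,0,0],"rotation":[0,0,0]}
    - {"gripper":0.054,"slide":[0,0,0],"rotation":[0,0,0]}

```text
time: 9.85
ee_pos: [0.624, -0.0259, 0.146]
eef_rot: [[-0.001, 0.001, 1.0], [0.0, 1.0, -0.001], [-1.0, 0.0, -0.001]]
force: [0.7, 0.3, -0.0]
grip_width: 0.634
```

```bash
python3 snap.py w8; python3 tip.py w8|head -1;python3 wm.py w8 180 130 420 290
```

```text
[ 0.62400663 -0.02612217  0.14603464] 0.6350256957973458 0.05423119442109334
scale 3.25 (520, 780, 3)
```

View pics/w8c.png

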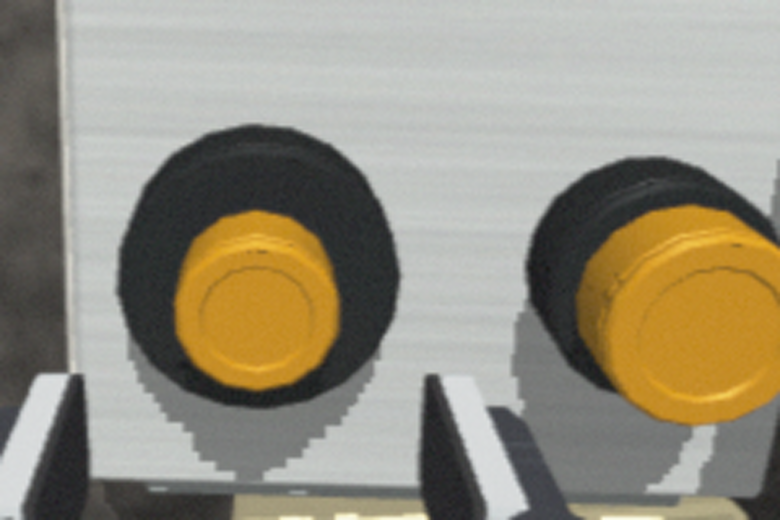

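Run:
```python
from meas import *
p=cv2.imread("pics/w8.png");T=np.load("pics/w8.npz")["T"]
print(np.round(ray("wrist",258.9,227.4,.108,T)*1000,1))
for k,box,r in [('D',(225,190,290,255),.017),('C',(350,185,440,265),.022)]:
    q,c=find(p,T,'brass',box,.108);print(k,half(q,r))
```

```text
[624.5 -25.3 108. ]
D (array([ 0.62392176, -0.02546153]), np.float64(0.00025325972382915594))
C (array([0.62704004, 0.06646325]), np.float64(0.0007580301545977395))
```

Call:
arm_command:
  motion:
    - {"gripper":0.054,"slide":[0.02,0.0006,0.0003],"rotation":[0,0,0]}
    - {"gripper":0.054,"slide":[0.02,0,0],"rotation":[0,0,0]}
    - {"gripper":0.054,"slide":[0.0082,0,0],"rotation":[0,0,0]}
    - {"gripper":0.054,"slide":[0,0,0],"rotation":[0,0,0]}
    - {"gripper":0.025,"slide":[0,0,0],"rotation":[0,0,0]}
    - {"gripper":0.025,"slide":[0,0,0],"rotation":[0,0,0]}
    - {"gripper":0.025,"slide":[0,0,0],"rotation":[0,0,0]}
    - {"gripper":0.025,"slide":[0,0,0],"rotation":[0,0,0]}
    - {"gripper":0.025,"slide":[0,0,0],"rotation":[0,0,0]}

```text
time: 10.8
ee_pos: [0.625, -0.0248, 0.0993]
eef_rot: [[0.002, 0.001, 1.0], [-0.001, 1.0, -0.001], [-1.0, -0.001, 0.002]]
force: [-0.9, -1.9, 6.8]
grip_width: 0.363
```

Call:
arm_command:
  motion:
    - {"gripper":0.025,"slide":[-0.025,0,0],"rotation":[0,0,0]}
    - {"gripper":0.025,"slide":[-0.025,0,0],"rotation":[0,0,0]}
    - {"gripper":0.025,"slide":[0,-0.036,-0.025],"rotation":[0,0,0]}
    - {"gripper":0.025,"slide":[0,-0.036,-0.025],"rotation":[0,0,0]}
    - {"gripper":0.025,"slide":[0,-0.036,-0.025],"rotation":[0,0,0]}
    - {"gripper":0.025,"slide":[0,-0.036,-0.025],"rotation":[0,0,0]}
    - {"gripper":0.025,"slide":[0,-0.036,-0.025],"rotation":[0,0,0]}
    - {"gripper":0.025,"slide":[0,-0.035,-0.0245],"rotation":[0,0,0]}
    - {"gripper":0.025,"slide":[0.025,0,0],"rotation":[0,0,0]}
    - {"gripper":0.025,"slide":[0.025,0,0],"rotation":[0,0,0]}
    - {"gripper":0.025,"slide":[0,0,0],"rotation":[0,0,0]}
    - {"gripper":0.025,"slide":[0,0,0],"rotation":[0,0,0]}

```text
time: 12.0
ee_pos: [0.475, -0.2393, 0.0985]
eef_rot: [[-0.0, 0.0, 1.0], [0.0, 1.0, -0.0], [-1.0, 0.0, -0.0]]
force: [-0.1, 0.3, -0.9]
grip_width: 0.361
```

```bash
python3 snap.py w9; python3 tip.py w9;python3 wm.py w9 140 130 380 310
```

```text
[ 0.4753391 -0.2393806  0.0989825] 0.3610012110511004 0.030829503423763973
1 4263 [[-0.05, 0.0, -0.0172], [-0.0497, 0.0, -0.0165], [-0.0158, 0.0154, -0.0078], [0.0083, 0.0421, 0.0137], [0.0113, 0.0465, 0.0175]]
[ 97  93  86  95  76  83  77  75  77  68 730 791  67  63  44  49  46  37
  46  37   9]
-1 4261 [[-0.05, -0.0476, -0.0173], [-0.0498, -0.043, -0.0165], [-0.016, -0.0157, -0.0077], [0.0084, -0.0005, 0.0137], [0.0113, -0.0005, 0.0167]]
[ 94  91  87  95  74  85  76  81  71  69 693 822  68  61  42  49  40  45
  39  40  11]
scale 3.2222222222222223 (580, 773, 3)
```

View pics/w9c.png

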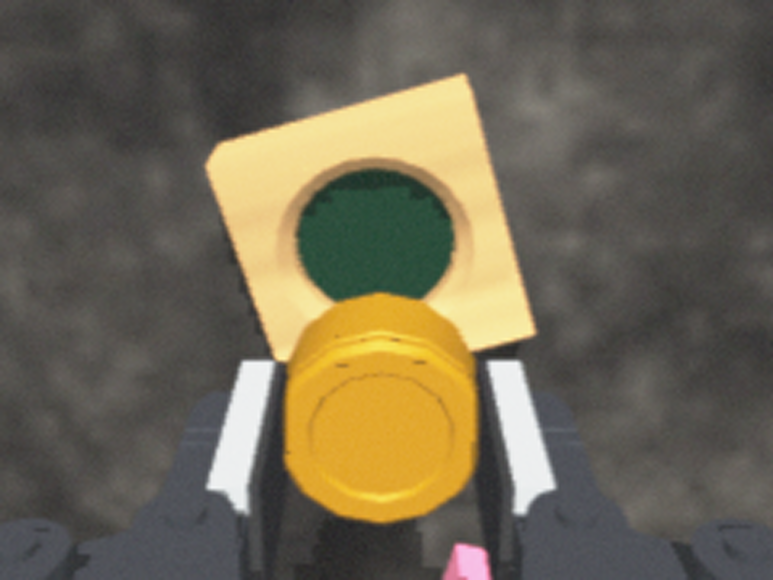

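Run:
```python
from meas import *
p=cv2.imread("pics/w9.png");T=np.load("pics/w9.npz")["T"];t=bot.observe()["ee_pos"]
print(t,np.round(ray("wrist",256.7,204.5,.016,T)*1000,1),np.round(ray("wrist",257.9,263.5,t[2]+.009,T)*1000,1))
q,c=find(p,T,'brass',(225,215,292,295),t[2]+.009);print('D',half(q,.017))
for r in [(296,240),(455,240),(376,168)]: print(np.round(ray("wrist",140+r[0]/3.2222,130+r[1]/3.2222,.016,T)*1000,1))
```

```text
[ 0.4753391 -0.2393806  0.0989825] [ 476.4 -240.3   16. ] [ 473.2 -239.3  108. ]
D (array([ 0.47299145, -0.23942417]), np.float64(0.0005545791062781461))
[ 476.4 -260.1   16. ]
[ 476.4 -220.7   16. ]
[ 457.7 -240.3   16. ]
```

Call:
arm_command:
  motion:
    - {"gripper":0.025,"slide":[0.025,-0.0009,0.0025],"rotation":[0,0,0]}
    - {"gripper":0.025,"slide":[0.025,0,0],"rotation":[0,0,0]}
    - {"gripper":0.025,"slide":[0.015,0,0],"rotation":[0,0,0]}
    - {"gripper":0.025,"slide":[0,0,0],"rotation":[0,0,0]}
    - {"gripper":0.025,"slide":[0,0,0],"rotation":[0,0,0]}
    - {"gripper":0.025,"slide":[0,0,0],"rotation":[0,0,0]}

```text
time: 12.65
ee_pos: [0.478, -0.2405, 0.0345]
eef_rot: [[0.002, 0.0, 1.0], [-0.001, 1.0, -0.0], [-1.0, -0.001, 0.002]]
force: [-0.1, -0.6, -1.8]
grip_width: 0.359
```

```bash
python3 snap.py w10; python3 tip.py w10|head -1;python3 wm.py w10 140 150 380 330
```

```text
[ 0.47790799 -0.24051651  0.03435797] 0.3585946702155659 0.03062398483640933
scale 3.2222222222222223 (580, 773, 3)
```

View pics/w10c.png

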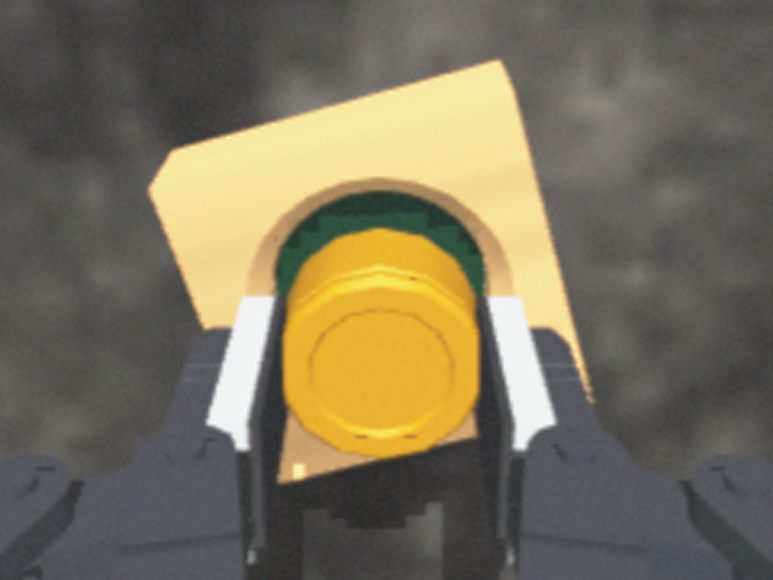

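Run:
```python
from meas import *
T=np.load("pics/w10.npz")["T"]
f=lambda u,v,z:np.round(ray("wrist",140+u/3.2222,150+v/3.2222,z,T)*1000,1)
print("weight base edge",f(381,228,.0234),"-> cx",f(381,228,.0234)[0]+17)
print("well edge",f(381,191,.016),f(381,178,.020))
print("L/R",f(275,285,.016),f(487,285,.016))
```

```text
weight base edge [ 461.7 -240.4   23.4] -> cx 478.7
well edge [ 457.9 -240.4   16. ] [ 453.8 -240.4   20. ]
L/R [ 476.6 -260.    16. ] [ 476.5 -220.8   16. ]
```

Call:
arm_command:
  motion:
    - {"gripper":0.025,"slide":[0.009,0,-0.0005],"rotation":[0,0,0]}
    - {"gripper":0.025,"slide":[0,0,0],"rotation":[0,0,0]}
    - {"gripper":0.025,"slide":[0.001,0,0],"rotation":[0,0,0]}
    - {"gripper":0.025,"slide":[0,0,0],"rotation":[0,0,0]}

```text
time: 13.1
ee_pos: [0.4768, -0.2402, 0.0229]
eef_rot: [[-0.0, 0.001, 1.0], [0.0, 1.0, -0.001], [-1.0, 0.0, -0.0]]
force: [-0.0, 0.3, -1.8]
grip_width: 0.361
```

Call:
arm_command:
  motion:
    - {"gripper":0.025,"slide":[0.001,0,0],"rotation":[0,0,0]}
    - {"gripper":0.025,"slide":[0,0,0],"rotation":[0,0,0]}
    - {"gripper":0.025,"slide":[0,0,0],"rotation":[0,0,0]}

```text
time: 13.4
ee_pos: [0.4769, -0.2403, 0.0223]
eef_rot: [[0.0, 0.0, 1.0], [-0.0, 1.0, -0.0], [-1.0, -0.0, 0.0]]
force: [-0.9, 2.0, 4.5]
grip_width: 0.362
```

Call:
arm_command:
  motion:
    - {"gripper":0.025,"slide":[0.0003,0,0],"rotation":[0,0,0]}
    - {"gripper":0.04,"slide":[-0.0005,0,0],"rotation":[0,0,0]}
    - {"gripper":0.048,"slide":[-0.001,0,0],"rotation":[0,0,0]}
    - {"gripper":0.048,"slide":[0,0,0],"rotation":[0,0,0]}
    - {"gripper":0.048,"slide":[0,0,0],"rotation":[0,0,0]}
    - {"gripper":0.05,"slide":[-0.015,0,0],"rotation":[0,0,0]}
    - {"gripper":0.06,"slide":[-0.03,0,0],"rotation":[0,0,0]}
    - {"gripper":0.062,"slide":[-0.04,0,0],"rotation":[0,0,0]}
    - {"gripper":0.062,"slide":[-0.04,0,0],"rotation":[0,0,0]}
    - {"gripper":0.062,"slide":[0,0,0],"rotation":[0,0,0]}
    - {"gripper":0.062,"slide":[0,0,0],"rotation":[0,0,0]}

```text
time: 14.5
ee_pos: [0.4769, -0.2403, 0.1488]
eef_rot: [[0.001, 0.0, 1.0], [-0.001, 1.0, -0.0], [-1.0, -0.001, 0.001]]
force: [-0.2, 0.4, -0.5]
grip_width: 0.727
```

```bash
python3 snap.py w11; python3 tip.py w11
```

```text
[ 0.47653841 -0.24008845  0.14777848] 0.7304007685198692 0.06237622563159684
1 2374 [[-0.05, 0.0302, -0.0147], [-0.0498, 0.0305, -0.0136], [-0.0323, 0.0325, -0.0076], [-0.0076, 0.0506, 0.0099], [-0.0048, 0.0539, 0.0109]]
[122 107 108 106  95 107  86  87  76  67  43  23   9   0   0   0   0   0
   0   0   0]
-1 2371 [[-0.05, -0.054, -0.0146], [-0.0497, -0.0512, -0.0135], [-0.0324, -0.0329, -0.0076], [-0.0076, -0.0309, 0.0099], [-0.0046, -0.0308, 0.0115]]
[120 120 107 104  94 106  99  76  83  57  48  25   5   0   0   0   0   0
   0   0   0]
```

View pics/w11.png

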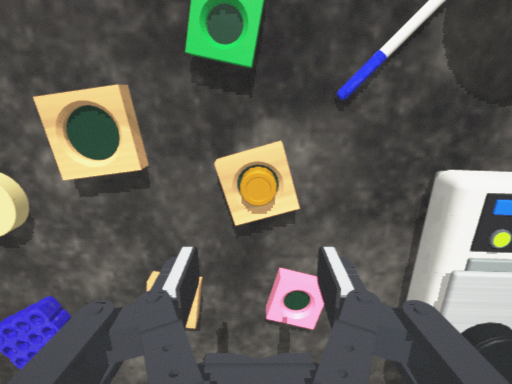

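Call:
arm_command:
  motion:
    - {"gripper":0.062,"slide":[0,0.0383,0.0187],"rotation":[0,0,0]}
    - {"gripper":0.062,"slide":[0,0.0383,0.0187],"rotation":[0,0,0]}
    - {"gripper":0.062,"slide":[0,0.0383,0.0187],"rotation":[0,0,0]}
    - {"gripper":0.062,"slide":[0,0.0383,0.0187],"rotation":[0,0,0]}
    - {"gripper":0.062,"slide":[0,0.0383,0.0187],"rotation":[0,0,0]}
    - {"gripper":0.062,"slide":[0,0.0383,0.0187],"rotation":[0,0,0]}
    - {"gripper":0.062,"slide":[0,0.0383,0.0187],"rotation":[0,0,0]}
    - {"gripper":0.062,"slide":[0,0.0383,0.0187],"rotation":[0,0,0]}
    - {"gripper":0.062,"slide":[0,0,0],"rotation":[0,0,0]}
    - {"gripper":0.062,"slide":[0,0,0],"rotation":[0,0,0]}
    - {"gripper":0.062,"slide":[0,0,0],"rotation":[0,0,0]}

```text
time: 15.65
ee_pos: [0.6259, 0.0653, 0.1471]
eef_rot: [[-0.002, 0.001, 1.0], [-0.0, 1.0, -0.001], [-1.0, -0.0, -0.002]]
force: [-0.2, -0.7, 0.4]
grip_width: 0.725
```

```bash
python3 snap.py w12; python3 tip.py w12|head -1;python3 wm.py w12 120 140 360 290;python3 - <<'E'
from meas import *
p=cv2.imread("pics/w12.png");T=np.load("pics/w12.npz")["T"]
q,c=find(p,T,'brass',(215,180,305,262),.108);print('C',half(q,.022),cv2.boundingRect(c))
E
```

```text
[0.62601388 0.06506569 0.14749503] 0.7242163506434414 0.0618480763449499
scale 3.25 (488, 780, 3)
C (array([0.62692918, 0.06755237]), np.float64(0.00041711310830300213)) (229, 190, 65, 68)
```

View pics/w12c.png

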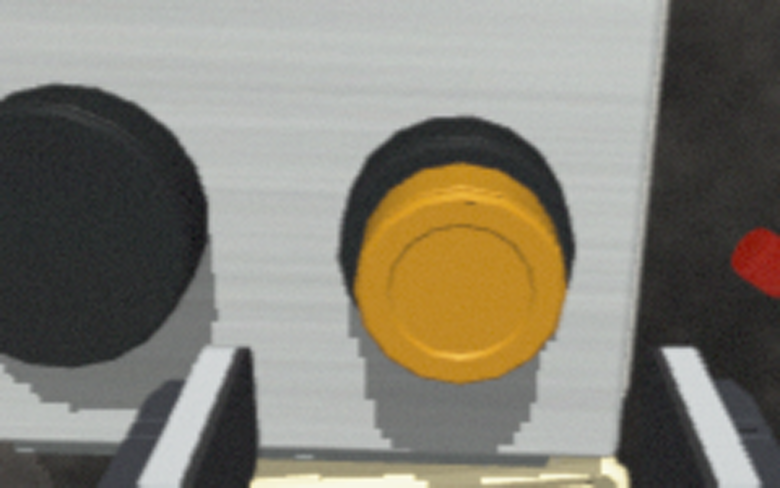

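Call:
arm_command:
  motion:
    - {"gripper":0.062,"slide":[0.02,0.0025,0.0009],"rotation":[0,0,0]}
    - {"gripper":0.062,"slide":[0.02,0,0],"rotation":[0,0,0]}
    - {"gripper":0.062,"slide":[0.0095,0,0],"rotation":[0,0,0]}
    - {"gripper":0.062,"slide":[0,0,0],"rotation":[0,0,0]}
    - {"gripper":0.035,"slide":[0,0,0],"rotation":[0,0,0]}
    - {"gripper":0.035,"slide":[0,0,0],"rotation":[0,0,0]}
    - {"gripper":0.035,"slide":[0,0,0],"rotation":[0,0,0]}
    - {"gripper":0.035,"slide":[0,0,0],"rotation":[0,0,0]}
    - {"gripper":0.035,"slide":[0,0,0],"rotation":[0,0,0]}

```text
time: 16.6
ee_pos: [0.628, 0.0681, 0.1001]
eef_rot: [[0.002, 0.0, 1.0], [-0.0, 1.0, -0.0], [-1.0, -0.0, 0.002]]
force: [-0.8, -4.2, 6.8]
grip_width: 0.479
```

Call:
arm_command:
  motion:
    - {"gripper":0.035,"slide":[-0.025,0,0],"rotation":[0,0,0]}
    - {"gripper":0.035,"slide":[-0.025,0,0],"rotation":[0,0,0]}
    - {"gripper":0.035,"slide":[0,-0.044,-0.019],"rotation":[0,0,0]}
    - {"gripper":0.035,"slide":[0,-0.044,-0.019],"rotation":[0,0,0]}
    - {"gripper":0.035,"slide":[0,-0.044,-0.019],"rotation":[0,0,0]}
    - {"gripper":0.035,"slide":[0,-0.044,-0.019],"rotation":[0,0,0]}
    - {"gripper":0.035,"slide":[0,-0.044,-0.019],"rotation":[0,0,0]}
    - {"gripper":0.035,"slide":[0,-0.044,-0.019],"rotation":[0,0,0]}
    - {"gripper":0.035,"slide":[0,-0.044,-0.019],"rotation":[0,0,0]}
    - {"gripper":0.035,"slide":[0,-0.044,-0.019],"rotation":[0,0,0]}
    - {"gripper":0.035,"slide":[0,-0.044,-0.019],"rotation":[0,0,0]}
    - {"gripper":0.035,"slide":[0,-0.044,-0.019],"rotation":[0,0,0]}

```text
time: 17.8
ee_pos: [0.4362, -0.373, 0.1492]
eef_rot: [[0.001, 0.001, 1.0], [-0.0, 1.0, -0.001], [-1.0, -0.0, 0.001]]
force: [1.4, 0.2, -2.7]
grip_width: 0.478
```

Call:
arm_command:
  motion:
    - {"gripper":0.035,"slide":[0.025,-0.019,-0.009],"rotation":[0,0,0]}
    - {"gripper":0.035,"slide":[0.025,0,0],"rotation":[0,0,0]}
    - {"gripper":0.035,"slide":[0,0,0],"rotation":[0,0,0]}
    - {"gripper":0.035,"slide":[0,0,0],"rotation":[0,0,0]}
    - {"gripper":0.035,"slide":[0,0,0],"rotation":[0,0,0]}

```text
time: 18.3
ee_pos: [0.429, -0.3903, 0.1001]
eef_rot: [[0.001, -0.0, 1.0], [-0.001, 1.0, 0.0], [-1.0, -0.001, 0.001]]
force: [-0.9, -0.3, -2.3]
grip_width: 0.478
```

```bash
python3 snap.py w13; python3 tip.py w13;python3 wm.py w13 140 130 380 310
```

```text
[ 0.42904947 -0.39025728  0.10017985] 0.47573655098574824 0.0406279014541829
1 5108 [[-0.05, 0.0, -0.02], [-0.0496, 0.0, -0.0198], [-0.0081, 0.0191, -0.0075], [0.0082, 0.045, 0.0182], [0.0115, 0.0513, 0.0199]]
[ 107   98   94   92   90   86   86   80   73   65  295 1991  174   54
   38   48   30   41   29   40   18]
-1 5102 [[-0.05, -0.0518, -0.02], [-0.0496, -0.0455, -0.0197], [-0.0081, -0.0195, -0.0074], [0.0082, -0.0005, 0.0181], [0.012, -0.0005, 0.02]]
[ 114   93   99   89   87   83   94   70   84   70  255 1991  195   51
   42   39   41   38   34   33   23]
scale 3.2222222222222223 (580, 773, 3)
```

View pics/w13c.png

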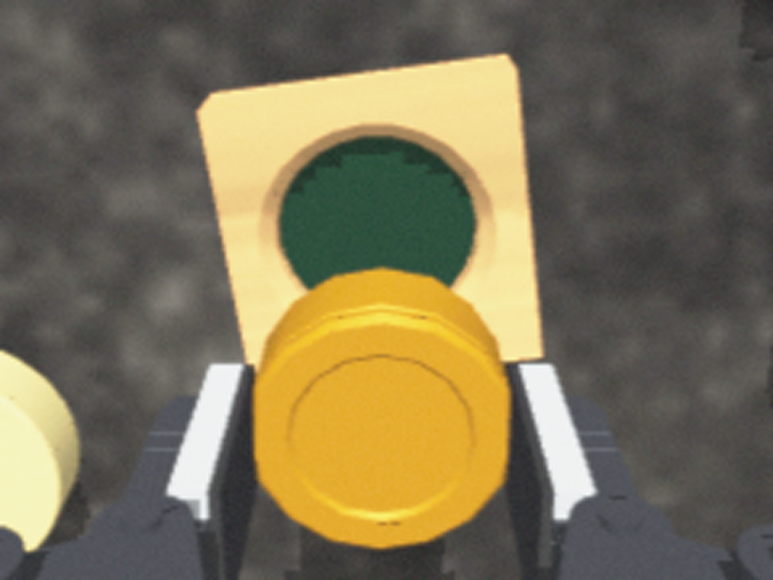

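```bash
cat > rel.py <<'E'
import sys
from meas import *
# n scale u0 v0 | well L R T (crop) v at LR | weight base edge v, zbase, r
def rel(n,s,u0,v0,L,R,vm,top,wv,wu,zb,rw,rwell):
    T=np.load(f"pics/{n}.npz")["T"]
    f=lambda u,v,z:ray("wrist",u0+u/s,v0+v/s,z,T)*1000
    l,r_=f(L,vm,.016),f(R,vm,.016);t=f((L+R)/2,top,.016)
    print("well width",l[1]-r_[1],"cy",(l[1]+r_[1])/2,"cx",t[0]+abs(l[1]-r_[1])/2,t[0]+rwell)
    w=f(wu,wv,zb);print("weight cx",w[0]+rw,"cy",w[1])
E
python3 -c "
from rel import *
rel('w13',3.2222,140,130,280,476,222,137,268,381,.088,22,25.5)
T=np.load('pics/w13.npz')['T'];p=cv2.imread('pics/w13.png')
q,c=find(p,T,'brass',(215,205,302,305),.108);print('C',half(q,.022))"
```

```text
well width -48.67539229208461 cy -390.91098213208465 cx 428.9095187437247 430.0718225976824
weight cx 430.61448489934384 cy -390.14492834943457
C (array([ 0.42834994, -0.39033163]), np.float64(0.0004983106408483214))
```

Call:
arm_command:
  motion:
    - {"gripper":0.035,"slide":[0.03,-0.0007,0],"rotation":[0,0,0]}
    - {"gripper":0.035,"slide":[0.03,0,0],"rotation":[0,0,0]}
    - {"gripper":0.035,"slide":[0.006,0,0],"rotation":[0,0,0]}
    - {"gripper":0.035,"slide":[0,0,0],"rotation":[0,0,0]}
    - {"gripper":0.035,"slide":[0.007,0,0],"rotation":[0,0,0]}
    - {"gripper":0.035,"slide":[0,0,0],"rotation":[0,0,0]}
    - {"gripper":0.035,"slide":[0,0,0],"rotation":[0,0,0]}

```text
time: 19.05
ee_pos: [0.4285, -0.3912, 0.0265]
eef_rot: [[0.001, 0.0, 1.0], [-0.001, 1.0, -0.0], [-1.0, -0.001, 0.001]]
force: [0.2, -0.2, -2.4]
grip_width: 0.477
```

Call:
arm_command:
  motion:
    - {"gripper":0.035,"slide":[0.002,0,0],"rotation":[0,0,0]}
    - {"gripper":0.035,"slide":[0,0,0],"rotation":[0,0,0]}
    - {"gripper":0.035,"slide":[0,0,0],"rotation":[0,0,0]}

```text
time: 19.35
ee_pos: [0.4282, -0.3911, 0.0238]
eef_rot: [[0.0, 0.001, 1.0], [0.0, 1.0, -0.001], [-1.0, 0.0, 0.0]]
force: [1.2, 0.5, -2.6]
grip_width: 0.477
```

Call:
arm_command:
  motion:
    - {"gripper":0.035,"slide":[0.0008,0,0],"rotation":[0,0,0]}
    - {"gripper":0.035,"slide":[0,0,0],"rotation":[0,0,0]}

```text
time: 19.55
ee_pos: [0.4283, -0.3911, 0.0232]
eef_rot: [[0.0, 0.0, 1.0], [-0.0, 1.0, -0.0], [-1.0, -0.0, 0.0]]
force: [-1.3, 0.5, 2.5]
grip_width: 0.478
```

Call:
arm_command:
  motion:
    - {"gripper":0.035,"slide":[0.0006,0,0],"rotation":[0,0,0]}
    - {"gripper":0.035,"slide":[0,0,0],"rotation":[0,0,0]}

```text
time: 19.75
ee_pos: [0.4283, -0.3911, 0.0231]
eef_rot: [[0.0, 0.0, 1.0], [-0.0, 1.0, -0.0], [-1.0, -0.0, 0.0]]
force: [-2.3, 2.1, 8.8]
grip_width: 0.476
```

Call:
arm_command:
  motion:
    - {"gripper":0.05,"slide":[-0.0008,0,0],"rotation":[0,0,0]}
    - {"gripper":0.058,"slide":[-0.0005,0,0],"rotation":[0,0,0]}
    - {"gripper":0.058,"slide":[0,0,0],"rotation":[0,0,0]}
    - {"gripper":0.058,"slide":[0,0,0],"rotation":[0,0,0]}
    - {"gripper":0.06,"slide":[-0.015,0,0],"rotation":[0,0,0]}
    - {"gripper":0.066,"slide":[-0.03,0,0],"rotation":[0,0,0]}
    - {"gripper":0.066,"slide":[-0.04,0,0],"rotation":[0,0,0]}
    - {"gripper":0.066,"slide":[-0.04,0,0],"rotation":[0,0,0]}
    - {"gripper":0.066,"slide":[0,0,0],"rotation":[0,0,0]}
    - {"gripper":0.066,"slide":[0,0,0],"rotation":[0,0,0]}

```text
time: 20.75
ee_pos: [0.4283, -0.3911, 0.1501]
eef_rot: [[0.002, 0.001, 1.0], [-0.002, 1.0, -0.001], [-1.0, -0.002, 0.002]]
force: [0.2, 0.5, -1.0]
grip_width: 0.774
```

```bash
python3 snap.py w14; python3 tip.py w14
```

```text
[ 0.42804569 -0.39080309  0.14886728] 0.7731747730054878 0.06602912561466866
1 2359 [[-0.05, 0.0323, -0.0142], [-0.0497, 0.0325, -0.0129], [-0.0323, 0.0342, -0.0076], [-0.0081, 0.05, 0.0098], [-0.0053, 0.0561, 0.0112]]
[117 126 101 119 100  96  90  90  71  60  35  23   1   0   0   0   0   0
   0   0   0]
-1 2365 [[-0.05, -0.0563, -0.0141], [-0.0497, -0.0511, -0.0128], [-0.0327, -0.0346, -0.0075], [-0.0084, -0.0329, 0.01], [-0.0058, -0.0327, 0.0111]]
[112 129 105 110 103  99  93  84  77  54  41  14   1   0   0   0   0   0
   0   0   0]
```

View pics/w14.png

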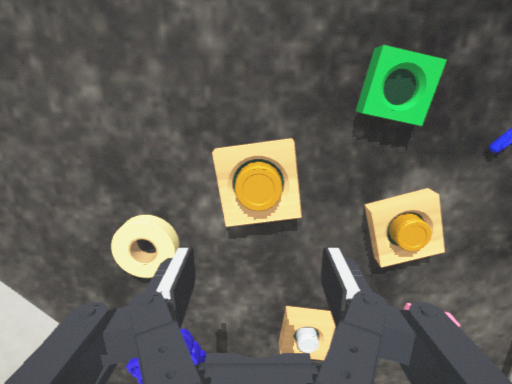

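Call:
arm_command:
  motion:
    - {"gripper":0.066,"slide":[0,0.042,0.018],"rotation":[0,0,0]}
    - {"gripper":0.066,"slide":[0,0.042,0.018],"rotation":[0,0,0]}
    - {"gripper":0.066,"slide":[0,0.042,0.018],"rotation":[0,0,0]}
    - {"gripper":0.066,"slide":[0,0.042,0.018],"rotation":[0,0,0]}
    - {"gripper":0.066,"slide":[0,0.042,0.018],"rotation":[0,0,0]}
    - {"gripper":0.066,"slide":[0,0.042,0.018],"rotation":[0,0,0]}
    - {"gripper":0.066,"slide":[0,0.042,0.018],"rotation":[0,0,0]}
    - {"gripper":0.066,"slide":[0,0.042,0.018],"rotation":[0,0,0]}
    - {"gripper":0.066,"slide":[0,0.042,0.018],"rotation":[0,0,0]}
    - {"gripper":0.066,"slide":[0,0.042,0.018],"rotation":[0,0,0]}
    - {"gripper":0.066,"slide":[0,0.036,0.017],"rotation":[0,0,0]}
    - {"gripper":0.066,"slide":[0,0,0],"rotation":[0,0,0]}

```text
time: 22.0
ee_pos: [0.6261, 0.0689, 0.1469]
eef_rot: [[-0.002, -0.003, 1.0], [0.001, 1.0, 0.003], [-1.0, 0.001, -0.002]]
force: [-0.9, 0.1, -0.8]
grip_width: 0.775
```

Call:
arm_command:
  motion:
    - {"gripper":0.066,"slide":[0.02,0,0],"rotation":[0,0,0]}
    - {"gripper":0.066,"slide":[0,0,0],"rotation":[0,0,0]}
    - {"gripper":0.066,"slide":[0,0,0],"rotation":[0,0,0]}

```text
time: 22.3
ee_pos: [0.625, 0.0644, 0.1279]
eef_rot: [[-0.002, 0.001, 1.0], [0.0, 1.0, -0.001], [-1.0, 0.0, -0.002]]
force: [-0.9, 0.4, 0.7]
grip_width: 0.772
```

```bash
python3 snap.py w15; python3 tip.py w15|head -1;python3 wm.py w15 60 120 360 310
```

```text
[0.62530441 0.06430779 0.12856037] 0.7781902644992238 0.06645744858823371
scale 2.6 (494, 780, 3)
```

View pics/w15c.png

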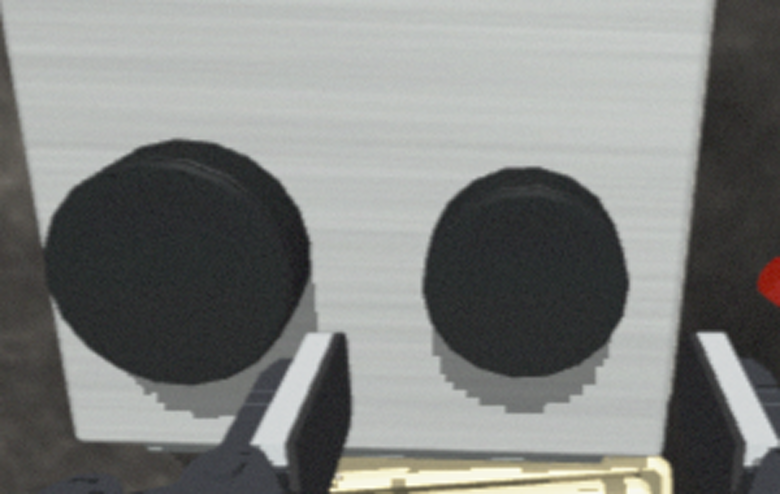

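Run:
```python
from meas import *
p=cv2.imread("pics/w15.png");T=np.load("pics/w15.npz")["T"]
print(np.round(ray("wrist",60+526/2.6,120+281/2.6,.088,T)*1000,1))
q,c=find(p,T,'dark',(210,175,312,272),.088);print('B',half(q,.027),cv2.boundingRect(c))
q,c=find(p,T,'dark',(70,165,185,246),.088);k=q[:,1]<q[:,1].max()-.012;print('A',half(q,.032),cv2.boundingRect(c))
```

```text
[626.8  67.3  88. ]
B (array([0.62714016, 0.06686093]), np.float64(0.0006224432454443292)) (223, 185, 78, 80)
A (array([ 0.613934  , -0.02778424]), np.float64(0.005669415803854683)) (70, 174, 109, 72)
```

Call:
arm_command:
  motion:
    - {"gripper":0.066,"slide":[0.0,0.0027,0.0017],"rotation":[0,0,0]}
    - {"gripper":0.066,"slide":[0.02,0,0],"rotation":[0,0,0]}
    - {"gripper":0.066,"slide":[0.02,0,0],"rotation":[0,0,0]}
    - {"gripper":0.066,"slide":[0.0135,0,0],"rotation":[0,0,0]}
    - {"gripper":0.066,"slide":[0,0,0],"rotation":[0,0,0]}
    - {"gripper":0.066,"slide":[0,0,0],"rotation":[0,0,0]}

```text
time: 22.95
ee_pos: [0.6275, 0.0675, 0.0757]
eef_rot: [[0.0, 0.001, 1.0], [0.0, 1.0, -0.001], [-1.0, 0.0, 0.0]]
force: [-0.4, 0.6, 0.7]
grip_width: 0.773
```

Call:
arm_command:
  motion:
    - {"gripper":0.066,"slide":[0.0015,0,0],"rotation":[0,0,0]}
    - {"gripper":0.045,"slide":[0,0,0],"rotation":[0,0,0]}
    - {"gripper":0.045,"slide":[0,0,0],"rotation":[0,0,0]}
    - {"gripper":0.045,"slide":[0,0,0],"rotation":[0,0,0]}
    - {"gripper":0.045,"slide":[0,0,0],"rotation":[0,0,0]}
    - {"gripper":0.045,"slide":[0,0,0],"rotation":[0,0,0]}

```text
time: 23.55
ee_pos: [0.6275, 0.0675, 0.075]
eef_rot: [[0.001, 0.001, 1.0], [-0.0, 1.0, -0.001], [-1.0, -0.0, 0.001]]
force: [-2.6, -0.3, 6.7]
grip_width: 0.603
```

Call:
arm_command:
  motion:
    - {"gripper":0.045,"slide":[-0.025,0,0],"rotation":[0,0,0]}
    - {"gripper":0.045,"slide":[-0.025,0,0],"rotation":[0,0,0]}
    - {"gripper":0.045,"slide":[0,0.038,-0.001],"rotation":[0,0,0]}
    - {"gripper":0.045,"slide":[0,0.038,-0.001],"rotation":[0,0,0]}
    - {"gripper":0.045,"slide":[0,0.038,-0.001],"rotation":[0,0,0]}
    - {"gripper":0.045,"slide":[0,0.038,-0.001],"rotation":[0,0,0]}
    - {"gripper":0.045,"slide":[0,0.038,-0.001],"rotation":[0,0,0]}
    - {"gripper":0.045,"slide":[0,0.038,-0.001],"rotation":[0,0,0]}
    - {"gripper":0.045,"slide":[0,0.0335,-0.001],"rotation":[0,0,0]}
    - {"gripper":0.045,"slide":[0.025,0,0],"rotation":[0,0,0]}
    - {"gripper":0.045,"slide":[0,0,0],"rotation":[0,0,0]}
    - {"gripper":0.045,"slide":[0,0,0],"rotation":[0,0,0]}

```text
time: 24.75
ee_pos: [0.6201, 0.3286, 0.0986]
eef_rot: [[-0.001, 0.001, 1.0], [-0.001, 1.0, -0.001], [-1.0, -0.001, -0.001]]
force: [0.0, -0.5, -1.3]
grip_width: 0.599
```

```bash
python3 snap.py w16; python3 tip.py w16;python3 wm.py w16 140 120 380 300
```

```text
[0.62062811 0.32847102 0.09938558] 0.6024081827429855 0.05144565880625096
1 5819 [[-0.05, 0.0, -0.02], [-0.0496, 0.0001, -0.0194], [-0.0127, 0.0202, -0.007], [0.0018, 0.0474, 0.019], [0.0085, 0.0555, 0.02]]
[ 114  111   99   92  103   93   87   89 1952 1427   62   39   27   18
   24   15   23   17   14    3    0]
-1 5801 [[-0.05, -0.0555, -0.02], [-0.0495, -0.0469, -0.0194], [-0.0128, -0.0207, -0.007], [0.0019, -0.0005, 0.0191], [0.0085, -0.0005, 0.02]]
[ 114   97  102  109   94   86   95   91 2102 1258   66   34   22   28
   20   16   21   16   17    3    0]
scale 3.2222222222222223 (580, 773, 3)
```

View pics/w16c.png

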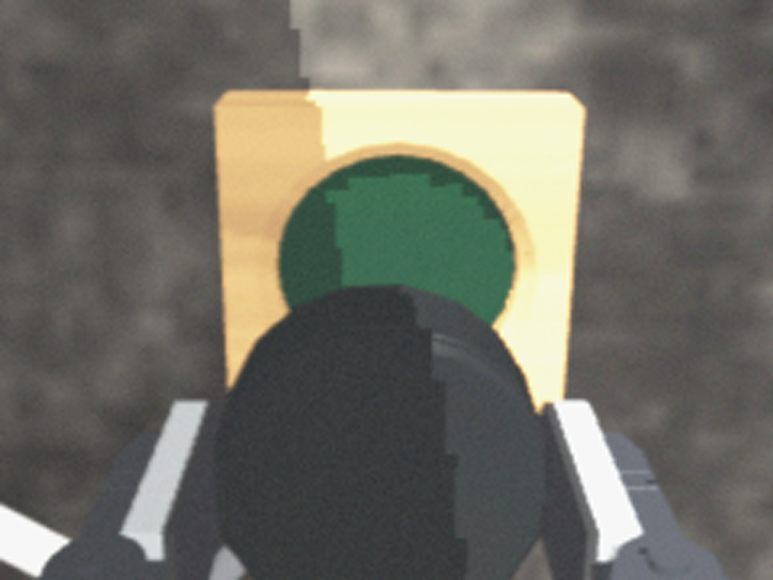

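```bash
python3 -c "
from rel import *
rel('w16',3.2222,140,120,279,516,260,156,285,383,.090,27,30.5)"
```

```text
well width -58.59006817595986 cy 332.817291179167 cx 621.1343480698255 622.3393139818455
weight cx 622.5085195644929 cy 329.0627243589829
```

Call:
arm_command:
  motion:
    - {"gripper":0.045,"slide":[0.02,0.0035,-0.0003],"rotation":[0,0,0]}
    - {"gripper":0.045,"slide":[0.025,0,0],"rotation":[0,0,0]}
    - {"gripper":0.045,"slide":[0.02,0,0],"rotation":[0,0,0]}
    - {"gripper":0.045,"slide":[0,0,0],"rotation":[0,0,0]}
    - {"gripper":0.045,"slide":[0,0,0],"rotation":[0,0,0]}
    - {"gripper":0.045,"slide":[0,0,0],"rotation":[0,0,0]}

```text
time: 25.4
ee_pos: [0.621, 0.3325, 0.0357]
eef_rot: [[0.002, 0.001, 1.0], [0.001, 1.0, -0.001], [-1.0, 0.001, 0.002]]
force: [0.3, 0.3, -3.4]
grip_width: 0.601
```

```bash
python3 snap.py w17; python3 tip.py w17 | head -1;python3 wm.py w17 140 120 380 300
```

```text
[0.62086254 0.33260696 0.03553963] 0.5988090767449026 0.05113829515401468
scale 3.2222222222222223 (580, 773, 3)
```

View pics/w17c.png

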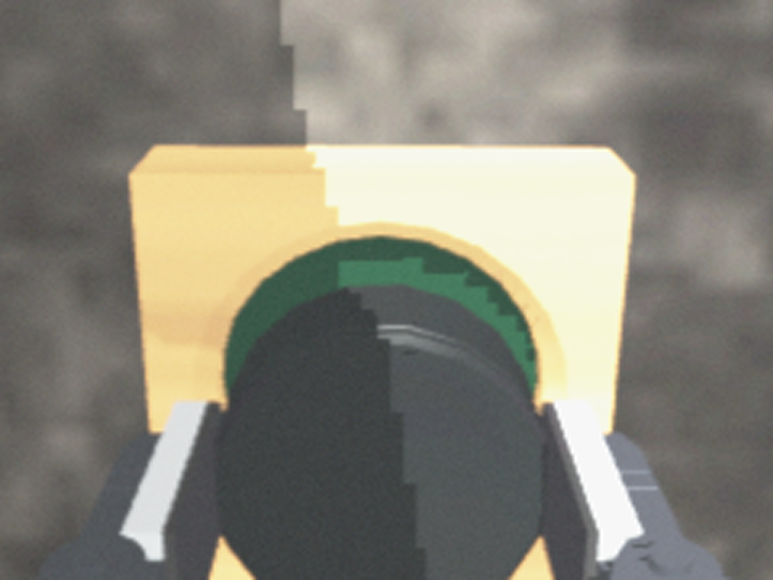

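```bash
python3 -c "
from rel import *
rel('w17',3.2222,140,120,224,540,370,237,285,381,.0262,27,30.5)"
```

```text
well width -58.56959577462112 cy 332.92574989897366 cx 620.9450665310355 622.160268643725
weight cx 623.6868485642791 cy 332.7153812866569
```

Call:
arm_command:
  motion:
    - {"gripper":0.045,"slide":[0.008,0.0002,-0.001],"rotation":[0,0,0]}
    - {"gripper":0.045,"slide":[0,0,0],"rotation":[0,0,0]}
    - {"gripper":0.045,"slide":[0.004,0,0],"rotation":[0,0,0]}
    - {"gripper":0.045,"slide":[0,0,0],"rotation":[0,0,0]}
    - {"gripper":0.045,"slide":[0,0,0],"rotation":[0,0,0]}

```text
time: 25.95
ee_pos: [0.619, 0.3328, 0.0216]
eef_rot: [[-0.0, 0.0, 1.0], [-0.0, 1.0, -0.0], [-1.0, -0.0, -0.0]]
force: [-0.1, -0.1, -3.3]
grip_width: 0.597
```

Call:
arm_command:
  motion:
    - {"gripper":0.045,"slide":[0.0015,0,0],"rotation":[0,0,0]}
    - {"gripper":0.045,"slide":[0,0,0],"rotation":[0,0,0]}
    - {"gripper":0.045,"slide":[0,0,0],"rotation":[0,0,0]}

```text
time: 26.25
ee_pos: [0.619, 0.3328, 0.0202]
eef_rot: [[0.0, 0.0, 1.0], [0.0, 1.0, -0.0], [-1.0, 0.0, 0.0]]
force: [0.3, -0.2, -2.9]
grip_width: 0.601
```

Call:
arm_command:
  motion:
    - {"gripper":0.045,"slide":[0.0006,0,0],"rotation":[0,0,0]}
    - {"gripper":0.045,"slide":[0,0,0],"rotation":[0,0,0]}

```text
time: 26.45
ee_pos: [0.6191, 0.3328, 0.0201]
eef_rot: [[0.0, 0.001, 1.0], [0.0, 1.0, -0.001], [-1.0, 0.0, 0.0]]
force: [-1.6, -0.8, 1.7]
grip_width: 0.604
```

Call:
arm_command:
  motion:
    - {"gripper":0.045,"slide":[0.0006,0,0],"rotation":[0,0,0]}
    - {"gripper":0.045,"slide":[0,0,0],"rotation":[0,0,0]}

```text
time: 26.65
ee_pos: [0.6191, 0.3328, 0.02]
eef_rot: [[0.0, 0.0, 1.0], [0.0, 1.0, -0.0], [-1.0, 0.0, 0.0]]
force: [-3.6, -1.9, 8.2]
grip_width: 0.602
```

Call:
arm_command:
  motion:
    - {"gripper":0.06,"slide":[-0.0008,0,0],"rotation":[0,0,0]}
    - {"gripper":0.066,"slide":[-0.0005,0,0],"rotation":[0,0,0]}
    - {"gripper":0.066,"slide":[0,0,0],"rotation":[0,0,0]}
    - {"gripper":0.066,"slide":[0,0,0],"rotation":[0,0,0]}
    - {"gripper":0.068,"slide":[-0.015,0,0],"rotation":[0,0,0]}
    - {"gripper":0.078,"slide":[-0.03,0,0],"rotation":[0,0,0]}
    - {"gripper":0.078,"slide":[-0.04,0,0],"rotation":[0,0,0]}
    - {"gripper":0.078,"slide":[-0.04,0,0],"rotation":[0,0,0]}
    - {"gripper":0.078,"slide":[0,0,0],"rotation":[0,0,0]}
    - {"gripper":0.078,"slide":[0,0,0],"rotation":[0,0,0]}

```text
time: 27.65
ee_pos: [0.6192, 0.3329, 0.1472]
eef_rot: [[0.002, 0.0, 1.0], [0.001, 1.0, -0.0], [-1.0, 0.001, 0.002]]
force: [-0.0, 0.5, -0.2]
grip_width: 0.914
```

```bash
python3 snap.py w18; python3 tip.py w18
```

```text
[0.61875665 0.33264584 0.1456617 ] 0.9098528652650578 0.07770143469363594
1 2473 [[-0.05, 0.0382, -0.0128], [-0.049, 0.0384, -0.0122], [-0.0343, 0.0393, -0.0074], [-0.0113, 0.0521, 0.0101], [-0.0098, 0.0527, 0.0111]]
[121 139 109 115 109 105  89  70  45  32   3   0   0   0   0   0   0   0
   0   0   0]
-1 2460 [[-0.0499, -0.0532, -0.0128], [-0.0492, -0.0525, -0.012], [-0.0343, -0.0396, -0.0073], [-0.0115, -0.0388, 0.01], [-0.0098, -0.0386, 0.0111]]
[124 122 120 116 107  91  94  70  49  31   2   0   0   0   0   0   0   0
   0   0   0]
```

View pics/w18.png

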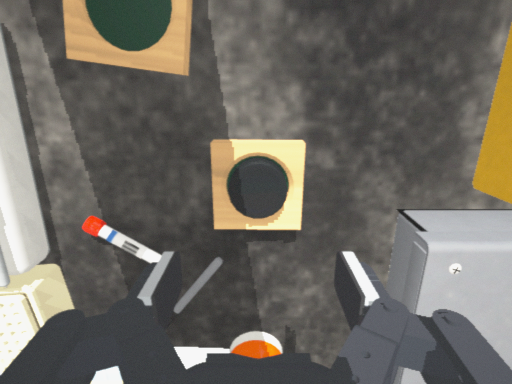

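Call:
arm_command:
  motion:
    - {"gripper":0.078,"slide":[0,-0.04,0.0005],"rotation":[0,0,0]}
    - {"gripper":0.078,"slide":[0,-0.04,0.0005],"rotation":[0,0,0]}
    - {"gripper":0.078,"slide":[0,-0.04,0.0005],"rotation":[0,0,0]}
    - {"gripper":0.078,"slide":[0,-0.04,0.0005],"rotation":[0,0,0]}
    - {"gripper":0.078,"slide":[0,-0.04,0.0005],"rotation":[0,0,0]}
    - {"gripper":0.078,"slide":[0,-0.04,0.0005],"rotation":[0,0,0]}
    - {"gripper":0.078,"slide":[0,-0.04,0.0005],"rotation":[0,0,0]}
    - {"gripper":0.078,"slide":[0,-0.04,0.0005],"rotation":[0,0,0]}
    - {"gripper":0.078,"slide":[0.015,-0.037,0.001],"rotation":[0,0,0]}
    - {"gripper":0.078,"slide":[0,0,0],"rotation":[0,0,0]}
    - {"gripper":0.078,"slide":[0,0,0],"rotation":[0,0,0]}
    - {"gripper":0.078,"slide":[0,0,0],"rotation":[0,0,0]}

```text
time: 28.9
ee_pos: [0.6237, -0.0233, 0.1299]
eef_rot: [[-0.001, -0.0, 1.0], [0.0, 1.0, 0.0], [-1.0, 0.0, -0.001]]
force: [0.1, 1.0, -0.3]
grip_width: 0.918
```

```bash
python3 snap.py w19; python3 tip.py w19|head -1;python3 wm.py w19 140 130 380 310;python3 - <<'E'
from meas import *
p=cv2.imread("pics/w19.png");T=np.load("pics/w19.npz")["T"]
q,c=find(p,T,'dark',(200,165,315,276),.088);print('A',half(q,.032),cv2.boundingRect(c))
E
```

```text
[ 0.62377633 -0.02307675  0.1301588 ] 0.9107228839731882 0.07777573429131028
scale 3.2222222222222223 (580, 773, 3)
A (array([ 0.62426125, -0.02503206]), np.float64(0.0006299786766181898)) (210, 175, 92, 93)
```

View pics/w19c.png

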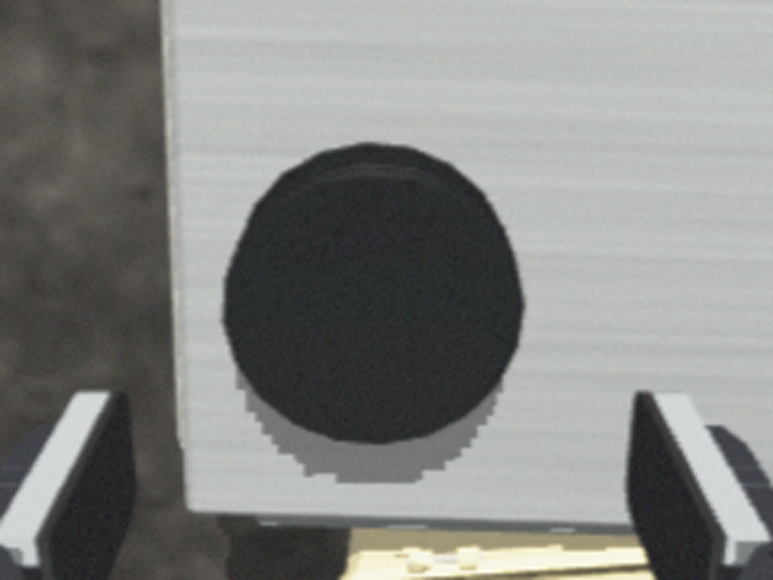

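Call:
arm_command:
  motion:
    - {"gripper":0.078,"slide":[0.0,-0.0019,0.0005],"rotation":[0,0,0]}
    - {"gripper":0.078,"slide":[0.02,0,0],"rotation":[0,0,0]}
    - {"gripper":0.078,"slide":[0.02,0,0],"rotation":[0,0,0]}
    - {"gripper":0.078,"slide":[0.017,0,0],"rotation":[0,0,0]}
    - {"gripper":0.078,"slide":[0,0,0],"rotation":[0,0,0]}
    - {"gripper":0.078,"slide":[0,0,0],"rotation":[0,0,0]}
    - {"gripper":0.078,"slide":[0,0,0],"rotation":[0,0,0]}

```text
time: 29.65
ee_pos: [0.6249, -0.0259, 0.0744]
eef_rot: [[0.001, 0.0, 1.0], [-0.0, 1.0, -0.0], [-1.0, -0.0, 0.001]]
force: [-0.7, -0.4, 0.7]
grip_width: 0.91
```

Call:
arm_command:
  motion:
    - {"gripper":0.078,"slide":[0.002,0.0006,-0.0005],"rotation":[0,0,0]}
    - {"gripper":0.055,"slide":[0,0,0],"rotation":[0,0,0]}
    - {"gripper":0.055,"slide":[0,0,0],"rotation":[0,0,0]}
    - {"gripper":0.055,"slide":[0,0,0],"rotation":[0,0,0]}
    - {"gripper":0.055,"slide":[0,0,0],"rotation":[0,0,0]}
    - {"gripper":0.055,"slide":[0,0,0],"rotation":[0,0,0]}

```text
time: 30.25
ee_pos: [0.6239, -0.0253, 0.0724]
eef_rot: [[0.001, 0.0, 1.0], [0.0, 1.0, -0.0], [-1.0, 0.0, 0.001]]
force: [-2.7, 2.4, 7.5]
grip_width: 0.719
```

Call:
arm_command:
  motion:
    - {"gripper":0.055,"slide":[-0.025,0,0],"rotation":[0,0,0]}
    - {"gripper":0.055,"slide":[-0.025,0,0],"rotation":[0,0,0]}
    - {"gripper":0.055,"slide":[0,0.0363,-0.0223],"rotation":[0,0,0]}
    - {"gripper":0.055,"slide":[0,0.0363,-0.0223],"rotation":[0,0,0]}
    - {"gripper":0.055,"slide":[0,0.0363,-0.0223],"rotation":[0,0,0]}
    - {"gripper":0.055,"slide":[0,0.0363,-0.0223],"rotation":[0,0,0]}
    - {"gripper":0.055,"slide":[0,0.0363,-0.0223],"rotation":[0,0,0]}
    - {"gripper":0.055,"slide":[0,0.0363,-0.0223],"rotation":[0,0,0]}
    - {"gripper":0.055,"slide":[0,0.0363,-0.0223],"rotation":[0,0,0]}
    - {"gripper":0.055,"slide":[0.025,0,0],"rotation":[0,0,0]}
    - {"gripper":0.055,"slide":[0,0,0],"rotation":[0,0,0]}
    - {"gripper":0.055,"slide":[0,0,0],"rotation":[0,0,0]}

```text
time: 31.45
ee_pos: [0.4679, 0.2283, 0.0963]
eef_rot: [[-0.001, 0.001, 1.0], [-0.0, 1.0, -0.001], [-1.0, -0.0, -0.001]]
force: [0.9, 0.2, -4.7]
grip_width: 0.721
```

```bash
python3 snap.py w20; python3 tip.py w20;python3 wm.py w20 140 120 380 300
```

```text
[0.46832436 0.22814928 0.09669875] 0.7175184400222142 0.061276074777897094
1 6460 [[-0.05, 0.0, -0.02], [-0.0492, 0.0001, -0.0195], [-0.0152, 0.0225, -0.0057], [-0.0063, 0.0474, 0.0192], [0.0062, 0.058, 0.02]]
[ 114  120  110  102  102   97  239 3580  511   51   30   14   10   13
    8   14   10    8    1    0    0]
-1 6438 [[-0.05, -0.0533, -0.02], [-0.0492, -0.0477, -0.0194], [-0.0152, -0.0229, -0.0058], [-0.0065, -0.0005, 0.0191], [0.0059, -0.0004, 0.02]]
[ 128  102  119   97  104   93  227 3524  555   54   27   15   12   11
   14    9    9    8    0    0    0]
scale 3.2222222222222223 (580, 773, 3)
```

View pics/w20c.png

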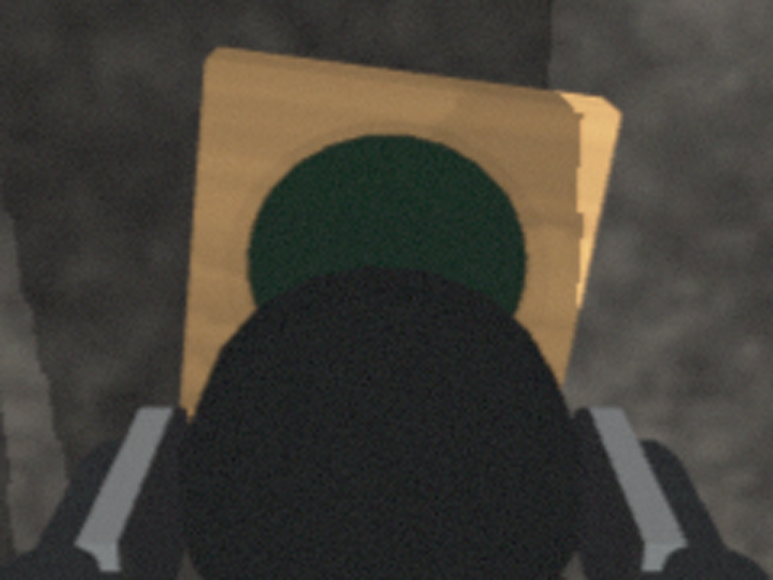

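```bash
python3 -c "
from rel import *
rel('w20',3.2222,140,120,248,527,255,134,266,382,.090,32,35.5)"
```

```text
well width -68.1307155711155 cy 230.09483688251242 cx 467.78518283690516 469.2198250513474
weight cx 470.9826097964462 cy 228.64536736821583
```

Call:
arm_command:
  motion:
    - {"gripper":0.055,"slide":[0.02,0.0017,-0.0015],"rotation":[0,0,0]}
    - {"gripper":0.055,"slide":[0.025,0,0],"rotation":[0,0,0]}
    - {"gripper":0.055,"slide":[0.02,0,0],"rotation":[0,0,0]}
    - {"gripper":0.055,"slide":[0,0,0],"rotation":[0,0,0]}
    - {"gripper":0.055,"slide":[0,0,0],"rotation":[0,0,0]}
    - {"gripper":0.055,"slide":[0,0,0],"rotation":[0,0,0]}

```text
time: 32.1
ee_pos: [0.4672, 0.2302, 0.0326]
eef_rot: [[0.002, 0.001, 1.0], [0.001, 1.0, -0.001], [-1.0, 0.001, 0.002]]
force: [0.3, 0.8, -4.8]
grip_width: 0.718
```

```bash
python3 snap.py w21; python3 tip.py w21 | head -1;python3 wm.py w21 140 120 380 300
```

```text
[0.46711781 0.230321   0.03256808] 0.7149064263460395 0.06105300880995178
scale 3.2222222222222223 (580, 773, 3)
```

View pics/w21c.png

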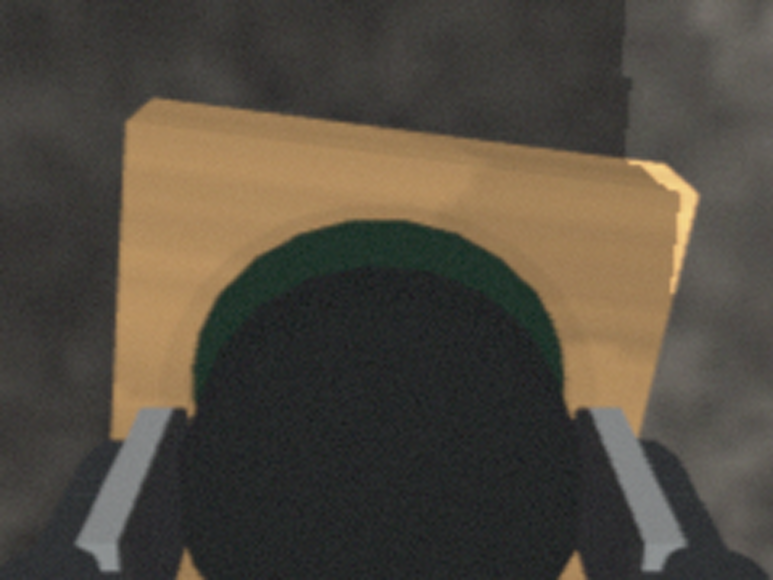

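```bash
python3 -c "
from rel import *
rel('w21',3.2222,140,120,193,564,370,219,266,380,.0258,32,35.5)"
```

```text
well width -67.45519030580968 cy 229.96485793196553 cx 467.2905254233116 469.06293027040675
weight cx 470.5001942026139 cy 230.2407013111135
```

Call:
arm_command:
  motion:
    - {"gripper":0.055,"slide":[0.008,-0.0002,-0.0012],"rotation":[0,0,0]}
    - {"gripper":0.055,"slide":[0,0,0],"rotation":[0,0,0]}
    - {"gripper":0.055,"slide":[0.004,0,0],"rotation":[0,0,0]}
    - {"gripper":0.055,"slide":[0,0,0],"rotation":[0,0,0]}
    - {"gripper":0.055,"slide":[0,0,0],"rotation":[0,0,0]}

```text
time: 32.65
ee_pos: [0.4651, 0.2302, 0.0192]
eef_rot: [[-0.0, 0.0, 1.0], [-0.0, 1.0, -0.0], [-1.0, -0.0, -0.0]]
force: [-0.4, 0.1, -4.3]
grip_width: 0.714
```

Call:
arm_command:
  motion:
    - {"gripper":0.055,"slide":[0.001,0,0],"rotation":[0,0,0]}
    - {"gripper":0.055,"slide":[0,0,0],"rotation":[0,0,0]}
    - {"gripper":0.055,"slide":[0,0,0],"rotation":[0,0,0]}

```text
time: 32.95
ee_pos: [0.4652, 0.2302, 0.0183]
eef_rot: [[0.0, 0.0, 1.0], [0.0, 1.0, -0.0], [-1.0, 0.0, 0.0]]
force: [-0.0, 0.3, -5.3]
grip_width: 0.716
```

Call:
arm_command:
  motion:
    - {"gripper":0.055,"slide":[0.0007,0,0],"rotation":[0,0,0]}
    - {"gripper":0.055,"slide":[0,0,0],"rotation":[0,0,0]}

```text
time: 33.15
ee_pos: [0.4651, 0.2301, 0.0176]
eef_rot: [[-0.0, 0.001, 1.0], [0.0, 1.0, -0.001], [-1.0, 0.0, -0.0]]
force: [0.4, -0.4, -4.4]
grip_width: 0.718
```

Call:
arm_command:
  motion:
    - {"gripper":0.055,"slide":[0.0006,0,0],"rotation":[0,0,0]}
    - {"gripper":0.055,"slide":[0,0,0],"rotation":[0,0,0]}

```text
time: 33.35
ee_pos: [0.4652, 0.2302, 0.0174]
eef_rot: [[0.0, 0.0, 1.0], [0.0, 1.0, -0.0], [-1.0, 0.0, 0.0]]
force: [-2.3, -0.9, 2.4]
grip_width: 0.715
```

Floor contact is where I predicted it, so I'll release and lift.

Call:
arm_command:
  motion:
    - {"gripper":0.055,"slide":[0.0003,0,0],"rotation":[0,0,0]}
    - {"gripper":0.07,"slide":[-0.0005,0,0],"rotation":[0,0,0]}
    - {"gripper":0.076,"slide":[-0.0005,0,0],"rotation":[0,0,0]}
    - {"gripper":0.076,"slide":[0,0,0],"rotation":[0,0,0]}
    - {"gripper":0.076,"slide":[0,0,0],"rotation":[0,0,0]}
    - {"gripper":0.078,"slide":[-0.015,0,0],"rotation":[0,0,0]}
    - {"gripper":0.078,"slide":[-0.03,0,0],"rotation":[0,0,0]}
    - {"gripper":0.078,"slide":[-0.04,0,0],"rotation":[0,0,0]}
    - {"gripper":0.078,"slide":[-0.04,0,0],"rotation":[0,0,0]}
    - {"gripper":0.078,"slide":[-0.04,0,0],"rotation":[0,0,0]}
    - {"gripper":0.078,"slide":[0,0,0],"rotation":[0,0,0]}
    - {"gripper":0.078,"slide":[0,0,0],"rotation":[0,0,0]}

```text
time: 34.55
ee_pos: [0.4652, 0.2302, 0.1832]
eef_rot: [[0.002, 0.0, 1.0], [0.001, 1.0, -0.0], [-1.0, 0.001, 0.002]]
force: [0.2, -0.8, -0.2]
grip_width: 0.915
```

```bash
python3 snap.py w22
python3 - <<'E'
from h import *
p,d=bot.read_camera("top");s,_=bot.read_camera("scene")
c=CAL["top"];K=c["K"];T=c["pose"]
v,u=np.mgrid[0:384,0:512]
P=np.stack([(u-K[0,2])/K[0,0]*d,-(v-K[1,2])/K[1,1]*d,-d],-1)@T[:3,:3].T+T[:3,3]
for k,x,y,r,h in[('A',.467,.230,.02,33),('B',.6195,.3315,.016,33),('C',.4285,-.391,.014,31),('D',.476,-.240,.01,31),('E',.612,-.3345,.008,29)]:
    m=(np.hypot(P[...,0]-x,P[...,1]-y)<r)&(d>0)
    z=P[m];A=np.c_[z[:,:2]-[x,y],np.ones(len(z))];co=np.linalg.lstsq(A,z[:,2]*1000,rcond=None)[0]
    print(k,"n",m.sum(),"median top z",round(np.median(z[:,2])*1000,1),"expect",h,"tilt deg",np.degrees(np.hypot(*co[:2])/1000).round(1))
a=np.hstack([cv2.resize(p[90:270,120:420],(700,420)) ]);cv2.imwrite("pics/ftop.png",a)
cv2.imwrite("pics/fsc.png",cv2.resize(s[130:320,170:420],(750,570)))
print(bot.observe()["time"])
E
```

```text
A n 314 median top z 480.7 expect 33 tilt deg 15.4
B n 84 median top z 33.5 expect 33 tilt deg 2.3
C n 75 median top z 31.3 expect 31 tilt deg 3.4
D n 35 median top z 30.3 expect 31 tilt deg 1.3
E n 25 median top z 28.9 expect 29 tilt deg 33.5
34.7
```

View pics/w22.png

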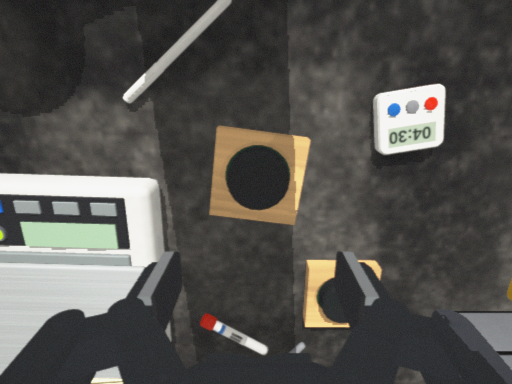

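View pics/fsc.png

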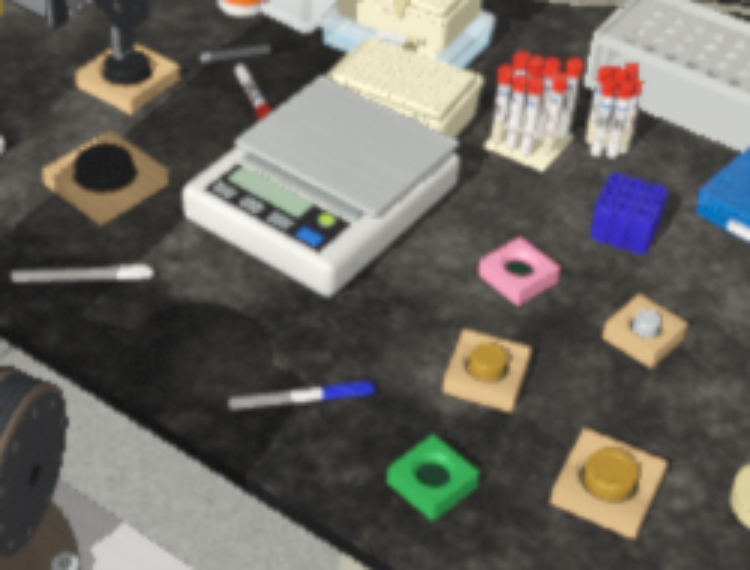

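```bash
python3 - <<'E'
from h import *
v,u=np.mgrid[0:384,0:512];K=CAL["wrist"]["K"]
for k,n,x,y,r,h in[('A','w22',.467,.230,.024,33),('B','w18',.6205,.332,.02,33),('C','w14',.4285,-.391,.016,31),('D','w11',.4765,-.240,.012,31),('E','w7',.6125,-.335,.008,29)]:
    z=np.load(f"pics/{n}.npz");d=z["d"];T=z["T"]
    P=np.stack([(u-K[0,2])/K[0,0]*d,-(v-K[1,2])/K[1,1]*d,-d],-1)@T[:3,:3].T+T[:3,3]
    m=(np.hypot(P[...,0]-x,P[...,1]-y)<r)&(d>0)
    q=P[m];A=np.c_[q[:,:2]-[x,y],np.ones(len(q))];co=np.linalg.lstsq(A,q[:,2],rcond=None)[0]
    print(k,m.sum(),"top z",(np.median(q[:,2])*1000).round(1),"expect",h,"tilt",np.degrees(np.arctan(np.hypot(*co[:2]))).round(1))
E
python3 wm.py w7 220 140 300 220
```

```text
A 5398 top z 259.8 expect 33 tilt 82.7
B 4713 top z 223.2 expect 33 tilt 82.8
C 3249 top z 226.6 expect 31 tilt 84.4
D 1528 top z 224.2 expect 31 tilt 85.4
E 221 top z 28.0 expect 29 tilt 0.6
scale 7.25 (580, 580, 3)
```

View pics/w7c.png

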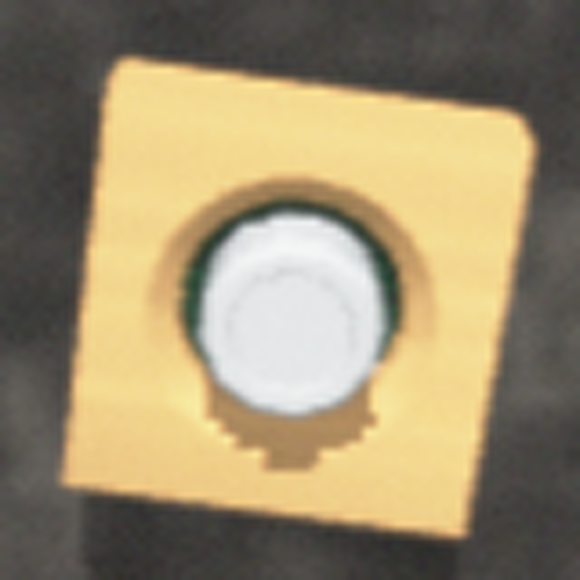

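The gripper hangs inside those search cylinders and spoils the numbers. I'll keep only points below 60 mm.

Run:
```python
from h import *
v,u=np.mgrid[0:384,0:512];K=CAL["wrist"]["K"]
for k,n,x,y,r,h in[('A','w22',.467,.230,.024,33),('B','w18',.6205,.332,.02,33),('C','w14',.4285,-.391,.016,31),('D','w11',.4765,-.240,.012,31),('E','w7',.6125,-.335,.008,29)]:
    z=np.load(f"pics/{n}.npz");d=z["d"];T=z["T"]
    P=np.stack([(u-K[0,2])/K[0,0]*d,-(v-K[1,2])/K[1,1]*d,-d],-1)@T[:3,:3].T+T[:3,3]
    m=(np.hypot(P[...,0]-x,P[...,1]-y)<r)&(d>0)&(P[...,2]<.06)
    q=P[m];A=np.c_[q[:,:2]-[x,y],np.ones(len(q))];co=np.linalg.lstsq(A,q[:,2],rcond=None)[0]
    print(k,m.sum(),"top z",(np.median(q[:,2])*1000).round(1),"expect",h,"tilt",np.degrees(np.arctan(np.hypot(*co[:2]))).round(1))
```

```text
A 1685 top z 32.2 expect 33 tilt 0.2
B 1474 top z 32.1 expect 33 tilt 0.3
C 917 top z 30.0 expect 31 tilt 0.4
D 513 top z 30.0 expect 31 tilt 1.3
E 221 top z 28.0 expect 29 tilt 0.6
```

All five tops are about 1 mm under the expected height, uniformly, and level. Handing in.

```bash
python3 -c "
from rig import bot
print(bot.hand_in())"
```

```text
the job is handed in; nothing more can be done
None
```

I took down both piles in the order E, D, C, B, A and set each weight into its own beech case. Each one was lowered until the wrist force showed it on the well floor, then released. I handed the job in after about 35 s of robot time. The highest force I saw after a move was about 11 N.

**Last checks:**
- **Wrist depth:** taken just after each release, all five weights stand level, with tilts of 0.2 to 1.3°. Their tops are uniformly about 1 mm below the expected height, which is within the 2 mm calibration.
- **Scene view:** the final picture shows all five in their cases, the pan empty, and the green and pink decoys untouched.
- **Top camera:** heights for B, C, D and E agree within 1 mm. It gave a 33° tilt for E, from only 25 noisy points. I set that aside because the wrist depth gave 0.6° and the close-up shows E standing upright. It could not see A because the arm was in the way.
- **Well positions:** estimates differed between cameras by up to about 4 mm (cases A and B). I used the wrist view, and neither weight met side force going in.

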